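# Tip the tray of cakes into the packing tub

## Robot

A 7-joint arm with a two-finger parallel gripper is mounted at the origin on the work surface. World frame = base frame: x ahead of the robot, y to its left, z up, the work surface at z = 0. Lengths are in m, angles in rad, forces in N, time in s.
With the tool pointing down it reaches from about 0.425 to 0.925 m from the base axis. Payload 6.8 kg.
Tool frame: the origin (TCP) lies between the finger pads; the fingertips stand r.tips_ahead ahead of it and the grasp point (between the pads) lies 5 mm behind it (r.tips_ahead is the distance from the TCP to the fingertips, in m); z points along the fingers, y is the line along which they close (so a half turn about z gives the same grasp; the last joint's range is limited). The gripper opens to 85 mm and grips with 20 to 120 N. Pads are 22 mm wide; open, the fingers measure 114 mm over their backs; the gripper's body (76 mm by 85 mm) begins 54 mm behind the grasp point. The pads swing forward as they close: fully open they stand 13 mm farther back than shut.
Start: joints at [-1.437, 0.477, 0.022, 1.555, -0.011, 1.109, -0.083], TCP at [0.162, 0.655, 0.245] pointing down, gripper open.
Joint ranges: [-2.96, 2.96], [-0.34, 2.1], [-1.41, 1.46], [0.24, 2.44], [-1.37, 4.51], [0.17, 1.92], [-2.96, 2.96]. Speed limits (rad/s): [2.39, 2.39, 3.14, 3.14, 3.14, 3.14, 3.14].

## Interface

Orientations are given as a rotation vector (axis times angle).
In Python, from bench import r gives the robot as it stands.
- The arm moves only by the tool move_arm, never from a script. Its argument "rows" is one flat list of numbers, 4 for each row, row after row: the shift along the tool's x, y, z in cm, then the turn about the tool's z in degrees. In form: [tx, ty, tz, twist, tx, ty, tz, twist, ...]. A call has 1 to 10 rows; each row is the pose to reach, as a shift and turn from the pose commanded when the call began, along the tool's axes at that moment; what a row does not reach only later rows make up. A row lasts 1/8 s, in which the tool goes at most 62.5 mm and 10.7 degrees, less where a joint would pass 70% of its speed; a pose out of reach is approached as far as the arm can. A call with a gripper value outside its range is refused whole. "fingers" is the opening, from 0 (shut) to 1 (fully open), set as the call begins (left out, the last holds). The fingers move at their own pace and stop on an object; "newtons" is the grip in N (left out, the last holds). Time passes only in rows, so rows that repeat a pose let the fingers close. It gives the time, the measured TCP pose, the force, the opening and the grip force at its end, in the units of the state.
- r.get_obs(): the state, without advancing time (a new reading comes with each control period).
- r.grab_frame(name): name is "side" or "top"; returns the picture (400x640x3 uint8, blue, green, red); there is no depth.
- r.camera_params(name): a dict with "fx", "fy", "cx", "cy" (pixels), "world_from_camera" (4x4, takes a point from camera to world coordinates). Camera axes: x right, y down, z forward; pixel columns grow to the right and rows downward; lengths in m; the calibration is good to about 2 mm. A picture is of the moment at which its call begins. camera_params takes no time and is no camera call.
- r.hand_in(): hands the job in; it is judged then, once.
The state is a dict: "clock": time; "joints": joint angles; "qvel": joint speeds; "tau": joint torques, N m; "tcp_pos": TCP position; "orientation": TCP orientation; "contact_force": force on the tool from outside, world axes, zero at the start; "moment": the same for the moment, N m; "grip_width": finger opening in m; "gripper_force": force on a finger pad.
Only numpy, scipy, OpenCV 4.12 (cv2) and the standard library are available. Lean on these libraries where they do the work, as an engineer would, in place of code of your own. Each camera call takes 0.05 s, during which the arm holds its last target. There are 200 camera calls.

## Task

Lift the handled tray off its sloping stand with all four little cakes aboard, tip it low over the open round white tub so that they all slide gently into the tub, then lay the empty tray back flat on the stand, lip uppermost, and slide it down the slope until it rests against the stand's sprung ledge, without ramming the ledge. Do not touch the cakes with the gripper, do not knock the tub out of place, and leave the closed tub, the tape dispenser and the small carton where they are.

Things in the scene. Friction and masses are not known exactly. Their poses are not given: they have to be found in the camera images.
- tray: Aluminium tray, 154 mm long (its x), 114 mm wide (y), sheet 3 mm. Origin: centre of its underside; z square to its floor, up out of it. Walls 30 mm high on the long sides and at the back (-x); the front (+x) is open: pieces slide out over this lip. About 0.32 kg. Starts on the stand, tilted 24 degrees, back wall lowest, lip uppermost, its back wall still 10 to 43 mm short of the ledge
- tray_grip (a point): Middle of the tray's fixed handle bar, 77 mm above the underside along the tray's z (axes as the tray's). The bar bridges the tray at mid-length, from side to side along y: 10 mm thick along x, 22 mm deep along z (66 to 88 mm above the underside), 114 mm clear between its flat uprights, which stand just outside the side walls (124 mm over them)
- tray_lip (a point): Middle of the open front edge of the tray's floor (upper face), 77 mm along x and 3 mm along z from the tray's origin
- rest: Fixed steel stand on the bench, 130 mm wide, 210 mm long up the slope, without side guides. Origin: on the bench under its middle; z up. Its flat plate rises 24 degrees towards +x; the plate's middle is 76 mm above the bench. Friction holds the tray on it wherever it is laid
- rest_seat (a point): Point on the plate's upper face, 25 mm up the slope from its middle, where the tray's origin lies at the start (to some mm sideways). Axes: x up the slope, y across, z square to the plate
- ledge_mount: Rails beside the stand's plate; origin and axes as the stand's. They carry the ledge: a steel bar across the low half of the plate, standing 12 mm above it, that stops the tray's back wall. The ledge is clamped at a place that differs each time and is not given: its face is 87 to 120 mm down the slope from rest_seat. It gives 10 mm on a weak spring (0.4 to 1.4 N), then stands firm
- tub: Open round white plastic tub, 60 mm high, outside diameter 168 mm at the foot and 184 mm at the rim, wall about 3 mm, floor 4 mm thick. Loose, about 0.25 kg. Origin: centre of its underside, z up. It stands on the other side of the robot's centre line from the stand; which side each is on varies
- cake0: Little round baked cake, golden brown, firm, 42 mm across and 20 mm high, about 35 g, lying in the tray (one of four alike, two against the back wall and two ahead of them). Origin: centre of its underside, z up through it
- cake1: Little round baked cake, golden brown, firm, 42 mm across and 20 mm high, about 35 g, lying in the tray (one of four alike, two against the back wall and two ahead of them). Origin: centre of its underside, z up through it
- cake2: Little round baked cake, golden brown, firm, 42 mm across and 20 mm high, about 35 g, lying in the tray (one of four alike, two against the back wall and two ahead of them). Origin: centre of its underside, z up through it
- cake3: Little round baked cake, golden brown, firm, 42 mm across and 20 mm high, about 35 g, lying in the tray (one of four alike, two against the back wall and two ahead of them). Origin: centre of its underside, z up through it
- full_tub: Bystander: closed tub of baked goods with a white lid, 154 mm across and 58 mm high, beyond the work. Origin: centre of its underside
- tape_dispenser: Bystander: black bench tape dispenser, base 150 by 60 mm, about 104 mm high, far left. Origin: centre of its underside
- carton: Bystander: closed brown carton 140 by 200 by 90 mm high, far right. Origin: centre of its underside

How it is judged:
By the outcome, as a careful person would: the job done as asked, in the order asked, and still so for the second after the job is handed in, with the robot touching nothing.
It also fails if it takes over 72 s, if anything falls off the work surface, if the arm or the gripper's body presses on something with over 40 N, if the wrist force passes 120 N, or if a joint passes its speed limit or range.

## Working session

There is one attempt and no reset: what is moved stays moved. The work goes in short steps, Python scripts to look and compute and a tool call to move; the robot and the scene stay as the last step left them, time stands still between calls to the robot, and variables do not carry over. Pictures are saved under pics/ and viewed, at most 10 in all, crops included, and the job is handed in when it is done.

Besides the shell and the picture viewer there is one more tool, called as name(argument=value, ...), one argument or row to a line, values as JSON. move_arm: Moves the arm, as the interface text tells. Its arguments: {"type":"object","properties":{"rows":{"type":"array"},"fingers":{"type":"number"},"newtons":{"type":"number"}},"required":["rows"]}

```bash
ls; mkdir -p pics; python3 - <<'E'
from bench import r
import cv2,numpy as np
o=r.get_obs()
for k in o: print(k,np.round(o[k],4))
print(r.tips_ahead)
for n in ("side","top"):
    cv2.imwrite(f"pics/{n}0.png",r.grab_frame(n)); p=r.camera_params(n); print(n,p['fx'],p['fy'],p['cx'],p['cy']);print(np.round(p['world_from_camera'],4))
E
```

```text
pics
clock 0.0
joints [-1.4371  0.4779  0.0224  1.5565 -0.0115  1.1093 -0.0831]
qvel [-0.0003  0.0006 -0.0005 -0.0001 -0.0005 -0.0006 -0.0016]
tau [ 1.40000e-03 -5.96471e+01  1.60850e+00 -2.81194e+01  1.25000e-02
  9.50000e-03  0.00000e+00]
tcp_pos [0.1615 0.6548 0.2443]
orientation [-3.7880e-01 -3.1186e+00  2.9000e-03]
contact_force [-0.0885  0.018   0.5264]
moment [-0.0398  0.0614 -0.0653]
gripper_force 0.0
grip_width 0.0855
0.014
side 366.96024385023884 366.96024385023884 315.4753448620304 207.34954948136823
[[-0.8067 -0.452   0.3806  0.2029]
 [-0.5908  0.6317 -0.5019  0.567 ]
 [-0.0135 -0.6298 -0.7767  0.9682]
 [ 0.      0.      0.      1.    ]]
top 444.60317236130004 444.60317236130004 317.93772173380984 202.6595244782962
[[ 0.0286 -0.9943  0.1028  0.5073]
 [-0.9996 -0.0279  0.0077 -0.022 ]
 [-0.0048 -0.103  -0.9947  1.5779]
 [ 0.      0.      0.      1.    ]]
```

View pics/side0.png

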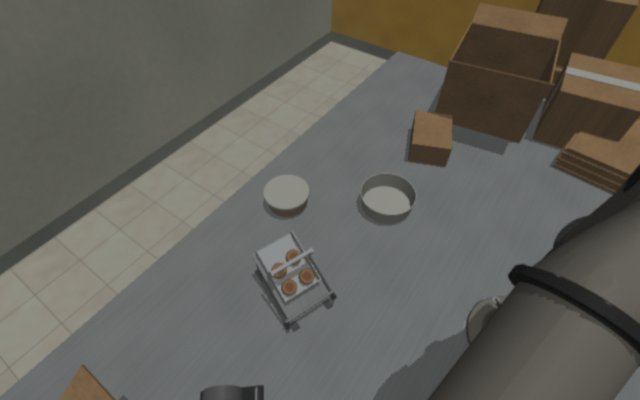

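View pics/top0.png

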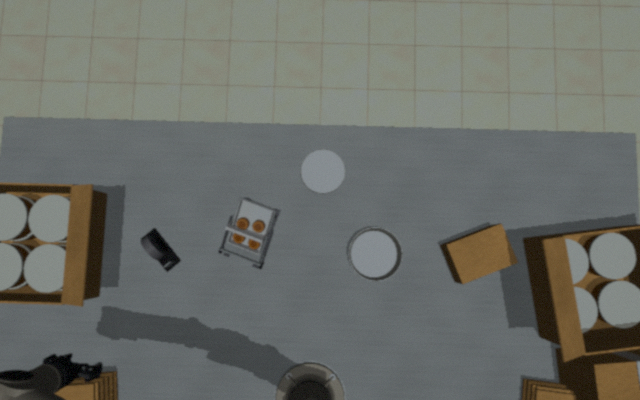

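The side view shows the tray on its stand at about (290,275), with the bar from (270,270) to (313,252). The open tub is at about (388,198) and the closed tub at (287,195). In the top view the tray is at (250,228) with the lip away from the robot, the tub is at (374,253), and the carton is at (478,252).

Moves allow only a shift and a twist about the tool's z, so I'll check the interface docs on tilt while I zoom in.

View pics/a.png

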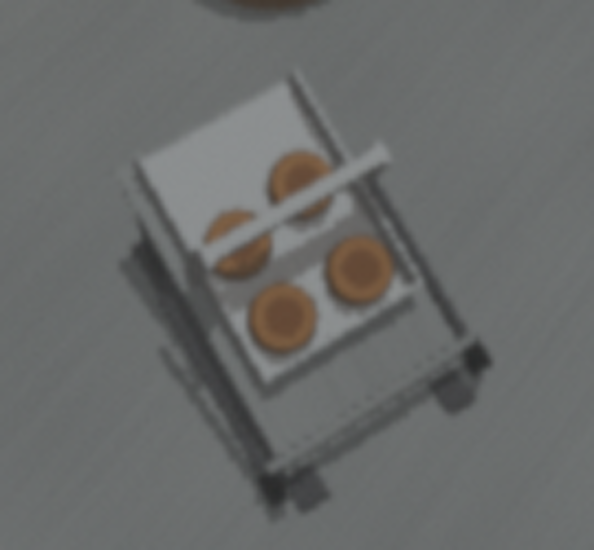

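View pics/b.png

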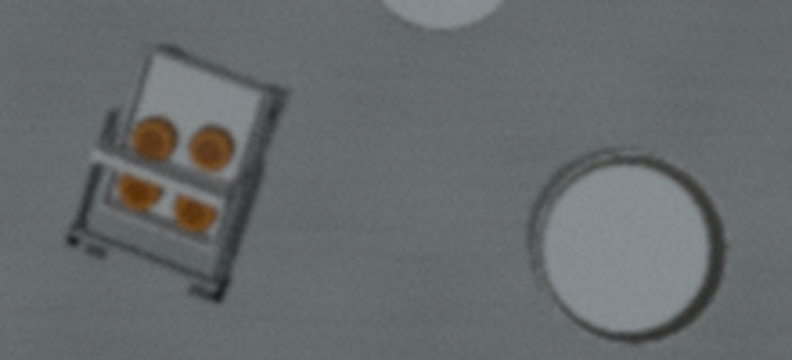

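The crops show the bar ends at about (312.5,249.8) and (270.5,273) in the side view, and (262.5,237) and (227,228.6) in the top view. The back wall is well short of the ledge, and the tub rim centre is near (375.5,254) in the top view. Next I'll triangulate.

```bash
cat > h.py <<'E'
from bench import r
import numpy as np,cv2
from scipy.spatial.transform import Rotation as R
def ray(n,u,v):
    p=r.camera_params(n);T=np.array(p['world_from_camera'])
    return T[:3,3],T[:3,:3]@np.array([(u-p['cx'])/p['fx'],(v-p['cy'])/p['fy'],1])
def onz(n,u,v,z):
    o,d=ray(n,u,v);return o+d*(z-o[2])/d[2]
def tri(a,b):
    A=np.zeros((3,3));B=np.zeros(3);P=[]
    for n,u,v in (("side",*a),("top",*b)):
        o,d=ray(n,u,v);d=d/np.linalg.norm(d);M=np.eye(3)-np.outer(d,d);A+=M;B+=M@o;P.append((o,d))
    x=np.linalg.solve(A,B);return x,[np.linalg.norm(np.cross(x-o,d)) for o,d in P]
def proj(n,X):
    p=r.camera_params(n);T=np.linalg.inv(p['world_from_camera']);c=T[:3,:3]@X+T[:3,3]
    return p['fx']*c[0]/c[2]+p['cx'],p['fy']*c[1]/c[2]+p['cy']
E
python3 - <<'E'
from h import *
np.set_printoptions(precision=4,suppress=True)
L=lambda x,y:(x/4.4+225,y/4.4+215)
K=lambda x,y:(x/3.6+200,y/3.6+185)
for nm,a,b in [("bar -y",L(387,152),K(225,187)),("bar +y",L(202,258),K(97,157)),("lip +y",L(140,160),K(153,52)),("lip -y",L(293,75),K(272,92)),
  ("cakeF+",L(237,243),K(154,138)),("cakeF-",L(301,182),K(211,147)),("foot+",L(275,478),K(75,238)),("foot-",L(475,352),K(220,292)),("backwall+",L(268,380),K(108,205)),("backwall-",L(410,292),K(212,238))]:
    print(nm,*tri(a,b))
print("tub",onz("top",*K(628,246),.06))
print("tubfloor",onz("top",*K(630,250),.004))
print("full",onz("top",323,171,.058))
for n in("side","top"):
    im=cv2.imread(f'pics/{n}0.png');h=cv2.cvtColor(im,cv2.COLOR_BGR2HSV)
    m=((h[...,1]>110)&(h[...,2]>60)).astype('uint8')
    s=(slice(215,340),slice(225,360)) if n=="side" else (slice(185,285),slice(200,300))
    _,l,st,c=cv2.connectedComponentsWithStats(m[s]); print(n,st[1:,4],c[1:]+[s[1].start,s[0].start])
E
```

```text
bar -y [0.5327 0.1597 0.1479] [np.float64(0.007826930786118211), np.float64(0.007826930786118302)]
bar +y [0.5636 0.278  0.1578] [np.float64(0.0013512738755807265), np.float64(0.0013512738755804116)]
lip +y [0.6596 0.2371 0.1196] [np.float64(0.002492390674605708), np.float64(0.0024923906746057646)]
lip -y [0.6265 0.1275 0.1118] [np.float64(0.0024244155836738446), np.float64(0.002424415583673827)]
cakeF+ [0.5828 0.2373 0.0965] [np.float64(0.0014585719132167386), np.float64(0.0014585719132168115)]
cakeF- [0.5755 0.1832 0.1025] [np.float64(0.001640725771882967), np.float64(0.0016407257718829608)]
foot+ [0.4892 0.3208 0.0334] [np.float64(0.00014285181084403397), np.float64(0.00014285181084409975)]
foot- [0.4414 0.1806 0.0231] [np.float64(5.7350834131102085e-05), np.float64(5.7350834131276825e-05)]
backwall+ [0.5213 0.2845 0.0635] [np.float64(3.5059540308219516e-05), np.float64(3.50595403080834e-05)]
backwall- [0.4912 0.1851 0.0549] [np.float64(0.0021397680510381475), np.float64(0.00213976805103818)]
tub [ 0.4968 -0.2067  0.06  ]
tubfloor [ 0.4926 -0.2155  0.004 ]
full [ 0.775  -0.0246  0.058 ]
side [ 48   6  16 133 132] [[291.6042 253.7917]
 [276.1667 265.1667]
 [280.4375 272.75  ]
 [306.1955 275.8045]
 [288.6818 286.7803]]
top [97 95 70 72] [[242.2062 223.2474]
 [258.1684 226.0105]
 [237.6714 238.1429]
 [253.2778 244.2222]]
```

move_arm(
  rows=[0, 0, -3, 0, 0, 0, -6, 0, 0, 0, -6, 0],
)

```text
clock: 0.48
tcp_pos: [0.1619, 0.6565, 0.3077]
orientation: [0.379, 3.118, 0.007]
contact_force: [-0.4, 0.1, -0.4]
grip_width: 0.0853
gripper_force: 0.0
```

move_arm(
  rows=[0, 12, -10, 0, 0, 40, -40, 0, 0, 40, -40, 0, 0, 40, -40, 0, 0, 40, -40, 0, 0, 40, -40, 0, 0, 40, -40, 0, 0, 40, -40, 0, 0, 40, -40, 0],
)

```text
clock: 1.6
tcp_pos: [0.1957, 0.8543, 0.5322]
orientation: [0.356, 3.096, 0.168]
contact_force: [-0.6, -0.3, -1.1]
grip_width: 0.0855
gripper_force: 0.0
```

```bash
python3 - <<'E'
from h import *
o=r.get_obs();print(o['tcp_pos'],o['orientation'],o['joints'],o['qvel'])
print(R.from_rotvec(o['orientation']).as_matrix())
E
```

```text
[0.19565081 0.8542591  0.5321884 ] [0.35598295 3.09551088 0.16783124] [-1.44244235  0.87823897  0.14747361  0.24198197 -0.10972444  1.91495732
 -0.05511146] [-0.04819216 -0.09169429 -0.21557234 -0.00606329  0.20951223  0.00246152
 -0.05611217]
[[-0.97374984  0.22517728  0.0332631 ]
 [ 0.22745364  0.96818885  0.10428421]
 [-0.00872253  0.10911254 -0.99399113]]
```

The tool tilted 6° at the limit of reach. Now I'll check whether that tilt stays once the tool is back in reach.

move_arm(
  rows=[0, -6, 5, 0, 0, -12, 10, 0, 0, -18, 15, 0, 0, -18, 15, 0],
)

```text
clock: 2.1
tcp_pos: [0.1646, 0.7196, 0.3901]
orientation: [0.352, 3.096, 0.171]
contact_force: [0.6, 0.3, 0.4]
grip_width: 0.0853
gripper_force: 0.0
```

```bash
python3 - <<'E'
from h import *
o=r.get_obs();print(o['clock'],o['tcp_pos'],o['orientation'],o['joints'])
print(R.from_rotvec(o['orientation']).as_matrix())
E
```

```text
2.1 [0.16459403 0.719582   0.39006494] [0.35204535 3.09587702 0.17125499] [-1.52206963  0.44664939  0.12939795  1.28997631 -0.04170337  1.29760664
 -0.05496593]
[[-0.97432623  0.2226684   0.03327422]
 [ 0.22497987  0.96852503  0.10650504]
 [-0.0085116   0.11125668 -0.99375525]]
```

The tilt stays. So the plan is:
1. Lean the tool about 45° using the reach limit.
2. Grip the bar with the tool rolled along it.
3. Use the twist about the leaning tool axis to pitch the tray from lip-up to lip-down.

First I'll build the lean toward azimuth ~48°.

move_arm(
  rows=[-6, 0, -2.5, 6, -12, 0, -5, 12, -18, 0, -7.5, 18, -24, 0, -10, 24, -30, 0, -12.5, 28, -36, 1, -15, 28, -41, 3, -15, 28, -41, 3, -20, 28, -41, 3, -26, 28],
)

```text
clock: 3.22
tcp_pos: [0.5403, 0.6566, 0.595]
orientation: [-1.037, -2.942, -0.293]
contact_force: [0.2, 0.7, -0.9]
grip_width: 0.0853
gripper_force: 0.0
```

```bash
cat >> h.py <<'E'
def st():
    o=r.get_obs();M=R.from_rotvec(o['orientation']).as_matrix();z=M[:,2]
    print('t',round(o['clock'],2),'p',np.round(o['tcp_pos'],4),'q',np.round(o['joints'],3))
    print(np.round(M,3),'lean %.1f az %.1f ; ty az %.1f el %.1f'%(np.degrees(np.arccos(-z[2])),np.degrees(np.arctan2(z[1],z[0])),np.degrees(np.arctan2(M[1,1],M[0,1])),np.degrees(np.arcsin(M[2,1]))))
    return o,M
E
python3 -c "from h import *;st()"
```

```text
t 3.23 p [0.5403 0.6566 0.595 ] q [-0.972  0.787  0.246  0.288 -0.273  1.898 -0.03 ]
[[-0.781  0.622  0.054]
 [ 0.621  0.763  0.179]
 [ 0.07   0.173 -0.982]] lean 10.8 az 73.3 ; ty az 50.8 el 10.0
```

move_arm(
  rows=[0, 0, -80, 0, 0, 0, -80, 0, 0, 0, -80, 0, 0, 0, -80, 0, 0, 0, -80, 0, 0, 0, -80, 0, 0, 0, -80, 0, 0, 0, -80, 0],
)

```text
clock: 4.22
tcp_pos: [0.3124, 0.4784, 0.9682]
orientation: [1.028, 2.723, 1.006]
contact_force: [-0.8, -0.7, 3.0]
grip_width: 0.0855
gripper_force: 0.0
```

```bash
python3 -c "from h import *;st()"
```

```text
t 4.22 p [0.3124 0.4784 0.9682] q [-1.486  0.269  1.036  0.388 -0.616  1.915 -0.11 ]
[[-0.776  0.569  0.273]
 [ 0.61   0.564  0.556]
 [ 0.163  0.598 -0.785]] lean 38.3 az 63.9 ; ty az 44.7 el 36.7
```

move_arm(
  rows=[-5, -2.3, -2.1, 0, -10, -4.5, -4.2, 0, -15, -6.8, -6.3, 0, -20, -9, -8.4, 0, -25, -11.3, -10.5, 0, -30, -13.5, -12.6, 0, -35, -15.8, -14.7, 0, -40, -18, -16.8, 0, -45, -20.3, -19, 0, -50, -22.6, -21, 0],
)

```text
clock: 5.48
tcp_pos: [0.5031, -0.0469, 0.8786]
orientation: [1.031, 2.672, 1.03]
contact_force: [8.4, -18.7, -3.9]
grip_width: 0.0856
gripper_force: 0.0
```

```bash
python3 -c "from h import *;st()"
```

```text
t 5.47 p [ 0.5031 -0.0469  0.8786] q [-1.734 -0.337  1.455  0.776 -0.183  1.915  0.529]
[[-0.766  0.56   0.315]
 [ 0.627  0.543  0.559]
 [ 0.142  0.626 -0.767]] lean 39.9 az 60.6 ; ty az 44.1 el 38.8
```

```bash
cat > fk.py <<'E'
import numpy as np
from scipy.spatial.transform import Rotation as R
from scipy.optimize import least_squares
D=[([-1.4371,.4779,.0224,1.5565,-.0115,1.1093,-.0831],[.1615,.6548,.2443],[-.3788,-3.1186,.0029]),
([-1.44244235,.87823897,.14747361,.24198197,-.10972444,1.91495732,-.05511146],[.19565,.85426,.53219],[.35598,3.09551,.16783]),
([-1.52206963,.44664939,.12939795,1.28997631,-.04170337,1.29760664,-.05496593],[.16459,.71958,.39006],[.35205,3.09588,.17125]),
([-.972,.787,.246,.288,-.273,1.898,-.03],[.5403,.6566,.595],[-1.037,-2.942,-.293]),
([-1.486,.269,1.036,.388,-.616,1.915,-.11],[.3124,.4784,.9682],[1.028,2.723,1.006]),
([-1.734,-.337,1.455,.776,-.183,1.915,.529],[.5031,-.0469,.8786],[1.031,2.672,1.03])]
def fk(q,p,s):
    c1,c7,d1=p[:3];off=p[3:12].reshape(3,3)
    T=R.from_euler('z',s[0]*q[0]+c1);x=np.array([0,0,d1])
    e=lambda a,t:R.from_euler(a,t)
    T=T*e('y',q[1])*e('z',s[1]*q[2]);x=x+T.apply(off[0])
    T=T*e('y',q[3])*e('z',s[2]*q[4]);x=x+T.apply(off[1])
    T=T*e('y',q[5]);T=T*e('z',s[3]*q[6]+c7);x=x+(T*e('z',-s[3]*q[6]-c7)).apply(off[2])
    return x,T
def res(p,s):
    o=[]
    for q,x,w in D:
        X,T=fk(q,p,s);o+=list(X-x)+list(.3*(T.inv()*R.from_rotvec(w)).as_rotvec())
    return o
if __name__=='__main__':
    import itertools
    B=[]
    for s in itertools.product([-1],[1,-1],[1,-1],[1,-1]):
        for c7 in(0,1.57,3.14,-1.57):
            f=least_squares(res,[0,c7,.34,0,0,.4,0,0,.4,0,0,.25],args=(s,));B.append((f.cost,s,f.x))
    B.sort(key=lambda b:b[0])
    for b in B[:3]:print(b[0],b[1],np.round(b[2],4))
    np.save('fk.npy',np.r_[B[0][1],B[0][2]]);print(np.abs(res(B[0][2],B[0][1])).max())
E
python3 fk.py
```

```text
5.0869282087877915e-05 (-1, -1, -1, -1) [-1.11000e-02  1.56080e+00  3.24800e-01  2.40000e-03 -4.29000e-02
  5.14000e-01  8.10000e-03  2.07400e+01  4.59200e-01 -2.75000e-02
 -2.07486e+01  3.23200e-01]
5.08692820878827e-05 (-1, -1, -1, -1) [-1.11000e-02  1.56080e+00  3.24800e-01  2.40000e-03 -4.29000e-02
  5.14000e-01  8.10000e-03 -1.31697e+01  4.59200e-01 -2.75000e-02
  1.31611e+01  3.23200e-01]
5.0869282087892525e-05 (-1, -1, -1, -1) [-1.1100e-02  1.5608e+00  3.2480e-01  2.4000e-03 -4.2900e-02  5.1400e-01
  8.1000e-03 -3.8336e+00  4.5920e-01 -2.7500e-02  3.8250e+00  3.2320e-01]
0.005881253009639931
```

```bash
python3 - <<'E'
import re
s=open('fk.py').read().replace("    return o\nif","    return o+[1e-3*p[7]*.1]\nif");open('fk.py','w').write(s)
E
python3 fk.py; python3 - <<'E'
from h import *
np.set_printoptions(precision=4,suppress=True)
L=lambda x,y:(x/4.4+225,y/4.4+215)
K=lambda x,y:(x/3.6+200,y/3.6+185)
for nm,a,b in [("bar -",L(385,153),K(225,187)),("bar +",L(205,256),K(97,157))]:
    print(nm,onz('side',*a,.163),onz('top',*b,.163))
for nm,a,b in [("lip+",L(140,160),K(153,52)),("lip-",L(293,75),K(272,92))]: print(nm,onz('side',*a,.12),onz('top',*b,.12))
for nm,a,b in [("bk+",L(268,380),K(108,205)),("bk-",L(410,292),K(212,238))]: print(nm,onz('side',*a,.08),onz('top',*b,.08))
# cakes tops: heights by slope
E
```

```text
5.086928215566627e-05 (-1, -1, -1, -1) [-0.0111  1.5608  0.3248  0.0024 -0.0429  0.514   0.0081  0.0037  0.4592
 -0.0275 -0.0123  0.3232]
5.086928230339032e-05 (-1, -1, -1, -1) [-0.0111  1.5608  0.3248  0.0024 -0.0429  0.514   0.0081  0.0066  0.4592
 -0.0275 -0.0152  0.3232]
5.086928232844161e-05 (-1, -1, -1, -1) [-0.0111  1.5608  0.3248  0.0024 -0.0429  0.514   0.0081  0.0069  0.4592
 -0.0275 -0.0155  0.3232]
0.005881255447029665
bar - [0.5203 0.1649 0.163 ] [0.5391 0.1618 0.163 ]
bar + [0.5619 0.2786 0.163 ] [0.5623 0.2761 0.163 ]
lip+ [0.6572 0.2359 0.12  ] [0.6616 0.2386 0.12  ]
lip- [0.6203 0.1305 0.12  ] [0.6279 0.128  0.12  ]
bk+ [0.5155 0.2897 0.08  ] [0.5211 0.2811 0.08  ]
bk- [0.4814 0.1946 0.08  ] [0.4933 0.1827 0.08  ]
```

```bash
python3 - <<'E'
import cv2,numpy as np
for n,(y0,y1,x0,x1),f in (("side",(243,310,252,325),8),("top",(192,272,210,286),8)):
    a=cv2.imread(f'pics/{n}0.png')[y0:y1,x0:x1]; a=cv2.convertScaleAbs(a,alpha=1.5)
    a=cv2.resize(a,None,fx=f,fy=f,interpolation=cv2.INTER_CUBIC)
    a=a[:600]; cv2.imwrite(f'pics/{n}0z.png',a);print(a.shape)
E
```

```text
(536, 584, 3)
(600, 608, 3)
```

View pics/top0z.png

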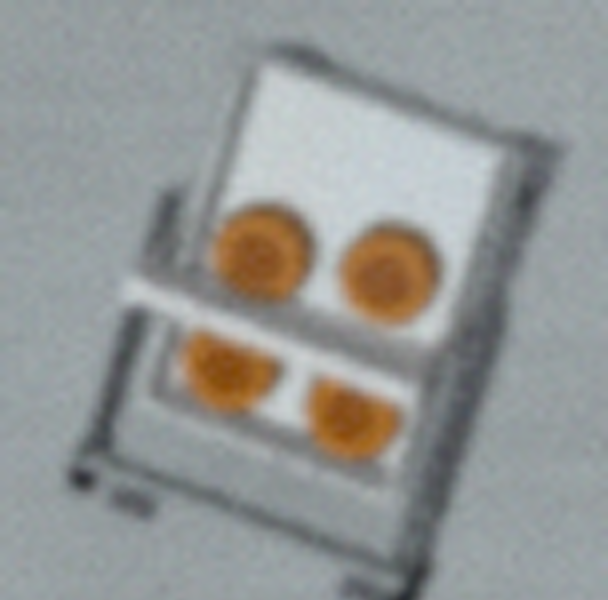

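The zoomed top view shows the bar's top face as a white band from (122,288) to (420,372), midpoint (271,330), which is full-frame (243.9,233.3). The lip edge slopes 19.7° in the image, so the tray's yaw is about -18°. Next I'll plan the kinematics.

```bash
cat > plan.py <<'E'
from h import *
from fk import fk
P=np.load('fk.npy');S=P[:4];P=P[4:]
lo=np.array([-2.96,-.34,-1.41,.24,-1.37,.17,-2.96])+.01;hi=np.array([2.96,2.1,1.46,2.44,4.51,1.92,2.96])-.01
F=lambda q:fk(q,P,S)
def ik(x,M,q0,wn=0,n=None,full=False):
    g=lambda q:np.r_[F(q)[0]-x,.3*(F(q)[1].inv()*R.from_matrix(M)).as_rotvec(),wn*(q-(q0 if n is None else n))]
    f=least_squares(g,np.clip(q0,lo+1e-3,hi-1e-3),bounds=(lo,hi));return f.x,np.linalg.norm(g(f.x)[:6])
from scipy.optimize import least_squares
YAW=np.radians(-18)
def trayR(el,az,roll=0): return R.from_euler('ZYX',[az,-el,roll]).as_matrix()
TR=trayR(np.radians(24),YAW)
def toolfrom(T,rho):  # tool y = tray x; tool z leaning along +tray y by rho
    y=T[:,0];z=-np.cos(rho)*T[:,2]+np.sin(rho)*T[:,1];return np.c_[np.cross(y,z),y,z]
GRIP=np.array(onz('top',243.9,233.25,.1666))-.011*TR[:,2]
TUB=np.array([.4955,-.2085,0])
E
python3 - <<'E'
from plan import *
np.set_printoptions(precision=3,suppress=True)
print('grip',GRIP)
rng=np.random.default_rng(0)
for rho in (25,32,39,45):
    M=toolfrom(TR,np.radians(rho)); z=M[:,2]
    print('rho',rho,'lean',np.degrees(np.arccos(-z[2])),'az',np.degrees(np.arctan2(z[1],z[0])))
    phi=np.arccos(-z[2])
    for nm,x,tw in (("grasp",GRIP,0),("lift",GRIP+[0,0,.15],0)):
        sols=[]
        for k in range(25):
            q,e=ik(x,M,rng.uniform(lo,hi)*[.5,1,.6,1,.3,1,.7])
            if e<.002:sols.append(q)
        sols=sorted(sols,key=lambda q:abs(q[2]));print(nm,len(sols),*sols[:2])
    # twist options for dump
    for tw in (100,120,140):
        a=np.radians(tw);Mt=M@R.from_euler('z',a).as_matrix()
        Tt=Mt@M.T@TR
        el=np.degrees(np.arcsin(Tt[2,0]));az=np.degrees(np.arctan2(Tt[1,0],Tt[0,0]));rl=np.degrees(np.arcsin(Tt[2,1]))
        h=Tt[:,0]*[1,1,0];h/=np.linalg.norm(h)
        # lip at 70 mm beyond tub centre? lip above centre, z .09
        x=TUB+[0,0,.085]-Tt@[.077,0,.003]+Tt@[0,0,.077]
        sols=[]
        for k in range(25):
            q,e=ik(x,Mt,rng.uniform(lo,hi)*[.5,1,.6,1,.3,1,.7])
            if e<.002:sols.append(q)
        sols=sorted(sols,key=lambda q:abs(q[2]));print(' tw',tw,'el %.0f az %.0f roll %.0f'%(el,az,rl),x,len(sols),*sols[:2])
E
```

```text
grip [0.553 0.219 0.157]
rho 25 lean 34.11093076343961 az 30.903450766411954
grasp 9 [ 0.318  0.407 -0.81   2.261  1.635  0.184 -2.158] [ 0.32   0.408 -0.813  2.261  1.635  0.186 -2.157]
lift 22 [-0.428  0.046 -0.022  2.157 -0.163  0.35  -0.532] [-0.363  0.046 -0.088  2.157 -0.153  0.35  -0.541]
 tw 100 el -27 az -107 roll -3 [ 0.51  -0.176  0.186] 16 [ 0.467  0.269  0.042  2.184 -1.014  0.626 -0.629] [ 0.444  0.27   0.068  2.184 -1.022  0.632 -0.623]
 tw 120 el -33 az -129 roll -12 [ 0.526 -0.2    0.187] 19 [ 0.515  0.307  0.02   2.123 -0.974  0.65  -1.   ] [ 0.567  0.305 -0.041  2.124 -0.952  0.636 -1.017]
 tw 140 el -34 az -153 roll -22 [ 0.535 -0.227  0.183] 10 [ 0.57   0.348  0.     2.072 -0.947  0.672 -1.343] [ 0.524  0.35   0.055  2.071 -0.968  0.686 -1.326]
rho 32 lean 39.21939609711252 az 38.939305582255145
grasp 3 [-0.566  0.342  0.216  2.258  4.294  0.288  1.336] [ 0.629  0.565 -1.112  2.285  1.951  0.24  -2.317]
lift 20 [-0.459  0.047  0.072  2.188 -0.679  0.31   0.009] [-0.464  0.047  0.077  2.188 -0.68   0.31   0.01 ]
 tw 100 el -33 az -104 roll -8 [ 0.514 -0.188  0.188
[... 1229 characters left out ...]
8
grasp 3 [-1.078  0.76   1.08   2.315  4.21   1.152  1.286] [ 0.883  0.876 -1.309  2.306  2.276  0.258 -2.345]
lift 23 [ 0.458  0.102 -0.74   2.225 -1.36   0.407  0.793] [ 0.458  0.102 -0.74   2.225 -1.36   0.407  0.793]
 tw 100 el -45 az -98 roll -15 [ 0.522 -0.207  0.188] 17 [ 0.709  0.48   0.013  1.995 -1.074  1.06  -0.41 ] [ 0.706  0.48   0.017  1.995 -1.076  1.061 -0.409]
 tw 120 el -50 az -127 roll -26 [ 0.54  -0.232  0.179] 15 [ 0.753  0.534 -0.026  1.924 -1.044  1.06  -0.781] [ 0.794  0.533 -0.078  1.925 -1.023  1.041 -0.796]
 tw 140 el -47 az -157 roll -38 [ 0.55  -0.258  0.163] 17 [ 0.726  0.596  0.037  1.863 -1.057  1.097 -1.105] [ 0.712  0.597  0.055  1.863 -1.065  1.104 -1.099]
```

```bash
python3 - <<'E'
from plan import *
np.set_printoptions(precision=2,suppress=True)
rng=np.random.default_rng(1)
for rho in (-50,-44,-38,-32,-25,0,20,25,29,32,36):
    M=toolfrom(TR,np.radians(rho)); z=M[:,2]
    print('rho',rho,'lean %.0f az %.0f'%(np.degrees(np.arccos(-z[2])),np.degrees(np.arctan2(z[1],z[0]))))
    for nm,x in (("grasp",GRIP),("g+20",GRIP+.02*TR[:,1]),("g-20",GRIP-.02*TR[:,1]),("g+5up",GRIP+[0,0,.05])):
        b=[]
        for k in range(40):
            q0=rng.uniform(lo,hi)*[.5,1,.5,1,.3,1,.7];q0[4]=rng.uniform(-1.3,1.3)
            q,e=ik(x,M,q0)
            if q[4]<2: b.append((round(e,3),abs(q[2]),q))
        b.sort(key=lambda t:t[:2]);print(nm,sum(t[0]<.002 for t in b),b[0][0],b[0][2])
E
```

```text
rho -50 lean 54 az -89
grasp 38 0.0 [-0.81  0.81 -0.    1.51  0.61  1.59 -1.56]
g+20 37 0.0 [-0.84  0.83  0.03  1.46  0.59  1.61 -1.54]
g-20 37 0.0 [-0.79  0.78  0.    1.56  0.62  1.56 -1.57]
g+5up 39 0.0 [-0.81  0.74  0.    1.5   0.61  1.65 -1.51]
rho -44 lean 49 az -85
grasp 38 0.0 [-0.85  0.75  0.07  1.59  0.58  1.45 -1.53]
g+20 38 0.0 [-0.82  0.77  0.01  1.53  0.6   1.5  -1.55]
g-20 37 0.0 [-0.79  0.72  0.    1.63  0.62  1.45 -1.57]
g+5up 38 0.0 [-0.8   0.68 -0.    1.57  0.61  1.54 -1.52]
rho -38 lean 44 az -80
grasp 36 0.0 [-0.8   0.68  0.01  1.66  0.61  1.36 -1.56]
g+20 36 0.0 [-0.82  0.7   0.01  1.61  0.6   1.38 -1.55]
g-20 36 0.0 [-0.78  0.65 -0.    1.71  0.63  1.34 -1.57]
g+5up 40 0.0 [-0.78  0.61 -0.02  1.64  0.62  1.44 -1.52]
rho -32 lean 39 az -75
grasp 40 0.0 [-0.79  0.62  0.    1.73  0.62  1.24 -1.56]
g+20 38 0.0 [-0.79  0.64 -0.01  1.68  0.61  1.27 -1.56]
g-20 37 0.0 [-0.78  0.59  0.02  1.78  0.63  1.21 -1.56]
g+5up 38 0.0 [-0.78  0.55 -0.    1.71  0.61  1.32 -1.51]
rho -25 lean 34 az -67
grasp 35 0.0 [-0.76  0.55 -0.    1.81  0.63  1.1  -1.56]
g+20 39 0.0 [-0.78  0.57
[... 923 characters left out ...]
51  0.49 -0.99  2.27  1.85  0.21 -2.29]
g+20 14 0.0 [ 0.41  0.48 -0.92  2.25  1.85  0.2  -2.33]
g-20 6 0.0 [ 0.58  0.48 -1.02  2.3   1.87  0.19 -2.27]
g+5up 36 0.0 [-0.63  0.23  0.23  2.24 -1.34  0.18  0.65]
rho 32 lean 39 az 39
grasp 1 0.0 [ 0.61  0.55 -1.09  2.28  1.98  0.22 -2.35]
g+20 11 0.0 [ 0.52  0.54 -1.02  2.26  2.    0.22 -2.41]
g-20 4 0.0 [ 0.68  0.55 -1.12  2.31  1.98  0.21 -2.32]
g+5up 5 0.0 [ 0.72  0.46 -1.21  2.28  1.47  0.19 -1.9 ]
rho 36 lean 42 az 43
grasp 0 0.032 [ 0.08  0.34 -0.45  2.21 -1.36  0.18  0.84]
g+20 0 0.033 [-0.04  0.35 -0.36  2.19 -1.36  0.18  0.8 ]
g-20 0 0.031 [ 0.2   0.34 -0.55  2.24 -1.36  0.18  0.89]
g+5up 1 0.0 [ 0.86  0.62 -1.38  2.29  1.63  0.27 -1.96]
```

```bash
python3 - <<'E'
from plan import *
np.set_printoptions(precision=2,suppress=True)
rng=np.random.default_rng(1)
for rho in (-38,-44):
    M=toolfrom(TR,np.radians(rho))
    for tw in (0,-40,-70,-100,-120):
        Mt=M@R.from_euler('z',np.radians(tw)).as_matrix();Tt=Mt@M.T@TR
        el=np.degrees(np.arcsin(Tt[2,0]));az=np.degrees(np.arctan2(Tt[1,0],Tt[0,0]));rl=np.degrees(np.arcsin(Tt[2,1]))
        for h in (.085,.2):
            x=TUB+[0,0,h]-Tt@[.077,0,.003]+Tt@[0,0,.077]
            b=[]
            for k in range(30):
                q0=rng.uniform(lo,hi)*[.5,1,.5,1,.3,1,.7];q0[4]=rng.uniform(-1.3,1.3)
                q,e=ik(x,Mt,q0)
                if q[4]<2: b.append((round(e,3),abs(q[2]),q))
            b.sort(key=lambda t:t[:2]);print(rho,tw,'el %.0f az %.0f roll %.0f'%(el,az,rl),x,sum(t[0]<.002 for t in b),b[0][0],b[0][2])
E
```

```text
-38 0 el 24 az -18 roll -0 [ 0.4  -0.18  0.12] 28 0.0 [-0.23  0.38 -0.01  2.42  1.19  0.85 -1.74]
-38 0 el 24 az -18 roll -0 [ 0.4  -0.18  0.24] 29 0.0 [-0.21  0.09 -0.04  2.37  0.95  1.02 -1.37]
-38 -40 el -3 az 12 roll -6 [ 0.42 -0.22  0.16] 29 0.0 [-0.09  0.3  -0.03  2.37  1.17  0.86 -0.86]
-38 -40 el -3 az 12 roll -6 [ 0.42 -0.22  0.28] 28 0.0 [-0.09  0.05 -0.04  2.29  0.95  1.02 -0.51]
-38 -70 el -23 az 36 roll -1 [ 0.46 -0.23  0.18] 26 0.0 [-0.12  0.3   0.06  2.27  1.12  0.85 -0.21]
-38 -70 el -23 az 36 roll -1 [ 0.46 -0.23  0.3 ] 27 0.0 [-0.09  0.09 -0.    2.19  0.94  1.03  0.1 ]
-38 -100 el -39 az 66 roll 12 [ 0.51 -0.23  0.19] 26 0.0 [-0.05  0.35 -0.03  2.17  1.1   0.9   0.37]
-38 -100 el -39 az 66 roll 12 [ 0.51 -0.23  0.3 ] 24 0.0 [-0.11  0.16  0.03  2.09  0.92  1.04  0.65]
-38 -120 el -44 az 91 roll 23 [ 0.54 -0.22  0.18] 21 0.0 [-0.11  0.4   0.02  2.11  1.06  0.9   0.73]
-38 -120 el -44 az 91 roll 23 [ 0.54 -0.22  0.3 ] 26 0.0 [-0.08  0.22 -0.02  2.03  0.92  1.06  0.99]
-44 0 el 24 az -18 roll -0 [ 0.4  -0.18  0.12] 28 0.0 [-0.24  0.44 -0.05  2.38  1.15  0.97 -1.77]
-44 
[... 193 characters left out ...]
-44 -40 el -6 az 10 roll -5 [ 0.43 -0.21  0.28] 28 0.0 [-0.2   0.11  0.    2.26  0.97  1.13 -0.58]
-44 -70 el -27 az 31 roll 1 [ 0.47 -0.23  0.19] 26 0.0 [-0.11  0.36 -0.02  2.23  1.12  1.   -0.26]
-44 -70 el -27 az 31 roll 1 [ 0.47 -0.23  0.3 ] 29 0.0 [-0.14  0.15 -0.    2.16  0.98  1.14  0.02]
-44 -100 el -44 az 62 roll 14 [ 0.51 -0.23  0.19] 29 0.0 [-0.16  0.42  0.04  2.12  1.08  1.    0.33]
-44 -100 el -44 az 62 roll 14 [ 0.51 -0.23  0.3 ] 27 0.0 [-0.13  0.23 -0.01  2.05  0.97  1.16  0.57]
-44 -120 el -49 az 91 roll 26 [ 0.54 -0.22  0.18] 24 0.0 [-0.19  0.48  0.05  2.06  1.06  1.    0.69]
-44 -120 el -49 az 91 roll 26 [ 0.54 -0.22  0.29] 25 0.0 [-0.13  0.29 -0.02  1.99  0.97  1.16  0.91]
```

move_arm(
  rows=[-5, -3.5, -3, 0, -10, -7, -6, 0, -15, -10, -9, 0, -20, -14, -12, 0, -25, -17, -15, 0, -30, -20, -18, 0],
)

```text
clock: 6.22
tcp_pos: [0.4337, -0.209, 0.8021]
orientation: [1.04, 2.634, 1.005]
contact_force: [0.5, -0.3, 0.7]
grip_width: 0.0856
gripper_force: 0.0
```

```bash
python3 -c "from h import *;st()"
```

```text
t 6.22 p [ 0.4337 -0.209   0.8021] q [-1.234 -0.337  1.453  1.005 -0.338  1.915  0.915]
[[-0.752  0.558  0.35 ]
 [ 0.65   0.539  0.536]
 [ 0.111  0.631 -0.768]] lean 39.8 az 56.9 ; ty az 44.0 el 39.1
```

```bash
cat > sim.py <<'E'
from plan import *
def sim(q,rows,w=.3,wn=.003,ret=False):
    x0,T0=F(q);M0=T0.as_matrix();x,M=x0.copy(),M0.copy()
    for r_ in np.reshape(rows,(-1,4)):
        xt=x0+M0@r_[:3]*.01;Mt=M0@R.from_euler('z',np.radians(r_[3])).as_matrix()
        d=xt-x;n=np.linalg.norm(d);xs=x+d*min(1,.0625/max(n,1e-9))
        dw=R.from_matrix(M.T@Mt).as_rotvec();a=np.linalg.norm(dw);Ms=M@R.from_rotvec(dw*min(1,.187/max(a,1e-9))).as_matrix()
        g=lambda p:np.r_[F(p)[0]-xs,w*(F(p)[1].inv()*R.from_matrix(Ms)).as_rotvec(),wn*(p-q)]
        q=least_squares(g,np.clip(q,lo+1e-4,hi-1e-4),bounds=(lo,hi),max_nfev=30).x
        x,T=F(q);M=T.as_matrix()
    return q
def lean(q):
    z=F(q)[1].as_matrix()[:,2];return np.round([np.degrees(np.arccos(-z[2])),np.degrees(np.arctan2(z[1],z[0]))],1)
E
python3 - <<'E'
from sim import *
from fk import D
np.set_printoptions(precision=3,suppress=True)
C=[([*([0,40,-40,0]*8)],1),([-6,0,-2.5,6,-12,0,-5,12,-18,0,-7.5,18,-24,0,-10,24,-30,0,-12.5,28,-36,1,-15,28,-41,3,-15,28,-41,3,-20,28,-41,3,-26,28],3),([0,0,-80,0]*8,4),
 (sum([[-5*k,-2.26*k,-2.1*k,0] for k in range(1,11)],[]),5)]
st0=[D[0][0],D[2][0],D[3][0],D[4][0]]
for w in (.3,1.):
  for (rows,i),q0 in zip(C,st0):
    q=sim(np.array(q0),rows,w);print(w,'sim',q,F(q)[0],lean(q),'| obs',np.array(D[i][0]),lean(D[i][0]))
E
```

```text
0.3 sim [-1.245  0.916 -1.104  0.25   0.992  1.91  -0.161] [0.216 0.887 0.518] [10.8 76.2] | obs [-1.442  0.878  0.147  0.242 -0.11   1.915 -0.055] [ 6.3 71.7]
0.3 sim [-0.945  0.727  0.233  0.305 -0.227  1.91  -0.031] [0.551 0.618 0.635] [12.1 61. ] | obs [-0.972  0.787  0.246  0.288 -0.273  1.898 -0.03 ] [10.8 72.8]
0.3 sim [-0.971  0.379  0.179  0.395 -0.18   1.91  -0.036] [0.449 0.514 0.851] [26.7 59.6] | obs [-1.486  0.269  1.036  0.388 -0.616  1.915 -0.11 ] [38.3 63.2]
0.3 sim [-1.744 -0.33   1.45   0.707 -0.164  1.91   0.509] [ 0.502 -0.055  0.906] [42.  54.9] | obs [-1.734 -0.337  1.455  0.776 -0.183  1.915  0.529] [39.9 60. ]
1.0 sim [-1.446  0.929  0.28   0.288 -0.239  1.91  -0.032] [0.207 0.851 0.473] [ 1.4 75.9] | obs [-1.442  0.878  0.147  0.242 -0.11   1.915 -0.055] [ 6.3 71.7]
1.0 sim [-0.948  0.697  0.178  0.414 -0.173  1.91  -0.031] [0.538 0.606 0.603] [ 7.5 68.4] | obs [-0.972  0.787  0.246  0.288 -0.273  1.898 -0.03 ] [10.8 72.8]
1.0 sim [-0.977  0.318  0.107  0.709 -0.114  1.91  -0.036] [0.424 0.495 0.734] [12.4 69.9] | obs [-1.486  0.269  1.036  0.388 -0.616  1.915 -0.11 ] [38.3 63.2]
1.0 sim [-1.76  -0.33   1.43   0.788 -0.171  1.91   0.49 ] [ 0.501 -0.022  0.873] [39.2 61.8] | obs [-1.734 -0.337  1.455  0.776 -0.183  1.915  0.529] [39.9 60. ]
```

```bash
python3 - <<'E'
from sim import *
np.set_printoptions(precision=2,suppress=True)
q0=np.array(r.get_obs()['joints'])
def go(q,d,n,tw=0):
    M=F(q)[1].as_matrix();t=M.T@np.array(d)*100
    return sim(q,sum([[*(t*(k+1)/n),tw*(k+1)/n] for k in range(n)],[])),np.round(t,1)
for tgt in ([.1,-.6,.55],[.3,-.5,.5],[0,-.6,.7],[.45,-.35,.45]):
    q,t=go(q0,np.array(tgt)-F(q0)[0],10);print('->',tgt,t,q,F(q)[0],lean(q))
    for d in ([0,-.4,.4],[0,0,.8],[0,-.8,0],[.3,-.8,.2]):
        qq=q
        for k in range(3):
            qq,t=go(qq,np.array(d),1) if 0 else (sim(qq,list(F(qq)[1].as_matrix().T@np.array(d)*100)+[0]) ,0) if 0 else (sim(qq,([*(F(qq)[1].as_matrix().T@np.array(d)*100),0])*8),0)
            print('   ',d,k,qq,F(qq)[0],lean(qq))
E
```

```text
-> [0.1, -0.6, 0.55] [ -3.6 -55.1 -14.2] [-0.38 -0.33  1.45  1.44 -0.23  1.87  1.76] [ 0.14 -0.4   0.59] [32.3 42.4]
    [0, -0.4, 0.4] 0 [-0.53 -0.33  1.45  1.01 -0.15  1.91  1.57] [ 0.17 -0.47  0.76] [30.5  7.5]
    [0, -0.4, 0.4] 1 [-0.74 -0.33  1.45  0.69  0.05  1.91  1.45] [ 0.18 -0.51  0.89] [ 36.5 -19.5]
    [0, -0.4, 0.4] 2 [-1.   -0.33  1.45  0.42  0.38  1.87  1.41] [ 0.18 -0.54  1.  ] [ 47.  -37.3]
    [0, 0, 0.8] 0 [-0.45 -0.33  1.15  0.95 -0.32  1.91  1.25] [ 0.25 -0.35  0.86] [41.2 15.5]
    [0, 0, 0.8] 1 [-1.   -0.26  1.31  0.34 -0.2   1.91  0.88] [ 0.3  -0.29  1.09] [59.7  4.3]
    [0, 0, 0.8] 2 [-1.32 -0.33 -0.08  0.25  1.4   1.9   0.63] [ 0.31 -0.21  1.2 ] [73.4  0.2]
    [0, -0.8, 0] 0 [-0.37 -0.33  1.45  1.42 -0.1   1.64  1.79] [ 0.14 -0.49  0.58] [25.6 11.9]
    [0, -0.8, 0] 1 [-0.37 -0.33  1.45  1.44  0.02  1.39  1.78] [ 0.14 -0.58  0.58] [ 26.9 -22.9]
    [0, -0.8, 0] 2 [-0.37 -0.33  1.45  1.46  0.12  1.18  1.75] [ 0.13 -0.64  0.59] [ 32.9 -44.1]
    [0.3, -0.8, 0.2] 0 [-0.59 -0.33  1.45  1.28 -0.13  1.67  1.57] [ 0.24 -0.47  0.65] [28.9 13.2]
    [0.3, -0.8, 0.
[... 3325 characters left out ...]
8  1.11] [60.5 20. ]
    [0, 0, 0.8] 2 [-1.77 -0.33 -0.12  0.25  1.62  1.87  0.41] [ 0.38 -0.11  1.21] [74.7 15.8]
    [0, -0.8, 0] 0 [-0.61 -0.33  1.45  1.6  -0.2   1.36  1.59] [ 0.31 -0.44  0.52] [32.5 17. ]
    [0, -0.8, 0] 1 [-0.49 -0.33  1.45  1.54 -0.11  1.26  1.65] [ 0.25 -0.54  0.56] [32.8 -8.9]
    [0, -0.8, 0] 2 [-0.44 -0.33  1.45  1.51 -0.02  1.13  1.66] [ 0.21 -0.61  0.58] [ 36.5 -29.1]
    [0.3, -0.8, 0.2] 0 [-0.82 -0.33  1.45  1.46 -0.18  1.36  1.37] [ 0.41 -0.41  0.6 ] [35.3 16.6]
    [0.3, -0.8, 0.2] 1 [-0.83 -0.33  1.45  1.33 -0.06  1.27  1.32] [ 0.42 -0.49  0.67] [39.5 -5.3]
    [0.3, -0.8, 0.2] 2 [-0.83 -0.33  1.45  1.27  0.05  1.15  1.28] [ 0.42 -0.55  0.73] [ 45.9 -20.2]
```

```bash
cat >> sim.py <<'E'
def go(q,tgt,n,tw=0):
    M=F(q)[1].as_matrix();t=M.T@(np.array(tgt)-F(q)[0])*100
    return sim(q,sum([[*(t*(k+1)/n),tw*(k+1)/n] for k in range(n)],[])),np.round(t,1)
E
python3 - <<'E'
from sim import *
np.set_printoptions(precision=2,suppress=True)
q0=np.array(r.get_obs()['joints'])
def run(name,seq):
    q=q0;print(name)
    for kind,v,n in seq:
        if kind=='to': q,t=go(q,v,n)
        else: t=F(q)[1].as_matrix().T@np.array(v)*100; q=sim(q,[*t,0]*n)
        print(kind,v,'t',np.round(t,1),q,F(q)[0],lean(q))
push=[('p',[0,-.5,.4],10),('p',[0,-.4,.5],8),('p',[0,0,.6],8)]
run('A',[('to',[.45,.3,.75],10),('to',[.6,.3,.45],7),('to',[.5,-.5,.45],13)]+push)
run('B',[('to',[.6,0,.5],8),('to',[.5,-.45,.45],8)]+push)
run('C',[('to',[.7,.2,.5],10),('to',[.7,-.1,.4],6),('to',[.4,-.6,.4],10)]+push)
E
```

```text
A
to [0.45, 0.3, 0.75] t [31.  25.5 30.9] [-0.83 -0.22  0.22  1.41 -0.21  1.29  0.21] [0.45 0.3  0.75] [39.8 56.2]
to [0.6, 0.3, 0.45] t [-14.4 -10.6  28.4] [-0.74  0.08  0.39  1.8  -0.62  0.77  0.8 ] [0.6  0.3  0.45] [39.8 56.2]
to [0.5, -0.5, 0.45] t [-44.7 -48.7 -46.2] [ 0.68  0.67  0.61  1.04 -0.95  1.91  1.92] [ 0.5  -0.5   0.45] [39.8 56.2]
p [0, -0.5, 0.4] t [-28.5  -1.7 -57.3] [ 1.31  0.87 -0.75  0.25 -0.17  1.91  1.45] [ 0.46 -0.71  0.62] [43.1 22.8]
p [0, -0.4, 0.5] t [-41.7  11.8 -47.1] [ 1.5   0.8  -1.4   0.25  0.32  1.82  1.34] [ 0.41 -0.73  0.74] [49.9  5.8]
p [0, 0, 0.6] t [-21.4  40.6 -38.6] [ 1.58  0.53 -1.4   0.25  0.14  1.76  1.13] [ 0.39 -0.58  0.97] [59.1 -3.3]
B
to [0.6, 0, 0.5] t [-2.5  1.9 39.4] [-1.52 -0.33  1.45  1.72 -0.26  1.05  0.89] [0.59 0.   0.5 ] [39.9 54.6]
to [0.5, -0.45, 0.45] t [-23.3 -32.8 -23.2] [-0.91 -0.33  1.45  1.72 -0.29  1.26  1.38] [ 0.45 -0.29  0.49] [36.7 38.1]
p [0, -0.5, 0.4] t [-39.1  -4.1 -50.5] [-0.81 -0.33  1.45  1.12 -0.2   1.67  1.31] [ 0.35 -0.43  0.74] [37.1 14.9]
p [0, -0.4, 0.5] t [-44.2   4.7 -46.1] [-0.97 -0.33  1.45  0.65 -0.01  1.85  1.17] [ 0.3  -0.45  0.93] [42.9 -4.9]
p [0, 0, 0.6] t [-25.6  31.9 -44. ] [-1.21 -0.28  1.2   0.25  0.35  1.91  0.98] [ 0.31 -0.37  1.1 ] [ 58.2 -12.7]
C
to [0.7, 0.2, 0.5] t [ 3.1 18.3 53.7] [-0.95  0.39  1.1   1.52 -1.02  1.21  1.15] [0.7 0.2 0.5] [39.8 56.2]
to [0.7, -0.1, 0.4] t [-20.6 -22.5  -8.3] [-0.3   0.56  0.98  1.52 -1.16  1.47  1.67] [ 0.7 -0.1  0.4] [39.8 56.2]
to [0.4, -0.6, 0.4] t [-10.1 -43.7 -37.3] [ 1.02  0.74  0.3   0.94 -0.76  1.91  2.  ] [ 0.4 -0.6  0.4] [39.8 56.2]
p [0, -0.5, 0.4] t [-28.5  -1.7 -57.3] [ 1.41  0.92 -0.7   0.25 -0.15  1.91  1.6 ] [ 0.38 -0.78  0.56] [40.2 18.8]
p [0, -0.4, 0.5] t [-43.2   8.4 -46.5] [ 1.57  0.84 -1.4   0.25  0.4   1.83  1.47] [ 0.35 -0.79  0.7 ] [46.4  0.3]
p [0, 0, 0.6] t [-23.8  36.3 -41.4] [ 1.65  0.56 -1.4   0.25  0.22  1.8   1.26] [ 0.33 -0.64  0.93] [55.1 -9.5]
```

```bash
python3 - <<'E'
from sim import *
np.set_printoptions(precision=2,suppress=True)
q0=np.array(r.get_obs()['joints'])
def run(name,seq):
    q=q0;print(name)
    for kind,v,n in seq:
        if kind=='to': q,t=go(q,v,n)
        else: t=F(q)[1].as_matrix().T@np.array(v)*100; q=sim(q,[*t,0]*n)
        print(kind,v,'t',np.round(t,1),q,F(q)[0],lean(q))
run('A',[('to',[.45,.3,.75],10),('to',[.6,.25,.5],6),('to',[.5,-.4,.5],10),('to',[.1,-.65,.5],8),('p',[-.1,0,.6],8),('p',[0,-.2,.5],8),('p',[0,-.2,.5],8),('p',[0,-.2,.5],6)])
run('C',[('to',[.7,.2,.5],10),('to',[.6,-.3,.45],9),('to',[.1,-.65,.5],10),('p',[0,-.5,.5],10),('p',[0,-.5,.5],10),('p',[0,0,.6],8)])
run('D',[('to',[.7,.2,.5],10),('to',[.6,-.3,.45],9),('to',[.1,-.65,.5],10),('p',[-.4,-.5,.0],10),('p',[-.4,0,.5],10),('p',[-.4,0,.6],8)])
E
```

```text
A
to [0.45, 0.3, 0.75] t [31.  25.5 30.9] [-0.83 -0.22  0.22  1.41 -0.21  1.29  0.21] [0.45 0.3  0.75] [39.8 56.2]
to [0.6, 0.25, 0.5] t [-17.1 -10.1  21.9] [-0.73  0.03  0.46  1.74 -0.59  0.9   0.8 ] [0.6  0.25 0.5 ] [39.8 56.2]
to [0.5, -0.4, 0.5] t [-34.9 -40.6 -38.2] [ 0.33  0.48  0.85  1.3  -0.96  1.87  1.88] [ 0.5  -0.37  0.5 ] [39.8 56.2]
to [0.1, -0.65, 0.5] t [ 12.  -37.8 -29.5] [ 2.01  0.65 -0.93  1.03 -0.09  1.91  1.88] [ 0.12 -0.62  0.48] [36.4 44. ]
p [-0.1, 0, 0.6] t [  6.8  29.9 -52.5] [ 2.37  0.47 -1.4   0.89 -0.21  1.91  1.61] [ 0.13 -0.56  0.74] [40.5 11.3]
p [0, -0.2, 0.5] t [-30.6  17.8 -40.6] [ 1.91  0.49 -1.12  0.28 -0.24  1.91  1.39] [ 0.18 -0.61  0.95] [ 54.8 -10. ]
p [0, -0.2, 0.5] t [-42.9  19.6 -26. ] [ 1.95  0.45 -1.4   0.25 -0.03  1.7   1.28] [ 0.2  -0.6   1.05] [ 67.3 -19.5]
p [0, -0.2, 0.5] t [-47.9  20.8 -13.1] [ 1.95  0.41 -1.4   0.25 -0.03  1.46  1.24] [ 0.22 -0.61  1.14] [ 79.4 -26.3]
C
to [0.7, 0.2, 0.5] t [ 3.1 18.3 53.7] [-0.95  0.39  1.1   1.52 -1.02  1.21  1.15] [0.7 0.2 0.5] [39.8 56.2]
to [0.6, -0.3, 0.45] t [-25.6 -35.7 -26.3] [ 0.09  0.59  
[... 526 characters left out ...]

D
to [0.7, 0.2, 0.5] t [ 3.1 18.3 53.7] [-0.95  0.39  1.1   1.52 -1.02  1.21  1.15] [0.7 0.2 0.5] [39.8 56.2]
to [0.6, -0.3, 0.45] t [-25.6 -35.7 -26.3] [ 0.09  0.59  0.99  1.35 -1.11  1.78  1.85] [ 0.6  -0.3   0.45] [39.8 56.2]
to [0.1, -0.65, 0.5] t [ 15.2 -43.5 -40.3] [ 2.01  0.65 -0.92  1.03 -0.09  1.91  1.89] [ 0.12 -0.62  0.48] [36.4 44. ]
p [-0.4, -0.5, 0.0] t [ -8.  -51.2 -37.7] [ 1.86  1.03 -0.28  0.34 -0.21  1.91  2.33] [-0.13 -0.87  0.37] [25.9  8.2]
p [-0.4, 0, 0.5] t [ 12.   -8.8 -62.3] [ 2.19  0.74 -0.37  0.36 -0.19  1.91  2.47] [-0.34 -0.75  0.61] [ 26.2 -40.6]
p [-0.4, 0, 0.6] t [ -5.8 -25.4 -67.2] [ 2.43  0.63 -0.52  0.25 -0.17  1.91  2.52] [-0.45 -0.64  0.77] [ 35.3 -69. ]
```

```bash
python3 - <<'E'
from sim import *
np.set_printoptions(precision=2,suppress=True)
q0=np.array(r.get_obs()['joints'])
def run(name,seq,q):
    print(name)
    for kind,v,n in seq:
        if kind=='to': q,t=go(q,v,n)
        else: t=F(q)[1].as_matrix().T@np.array(v)*100; q=sim(q,[*t,0]*n)
        print(kind,v,'t',np.round(t,1),q,F(q)[0],lean(q))
    return q
q=run('0',[('to',[.7,.2,.5],10),('to',[.6,-.3,.5],9)],q0)
run('1',[('to',[.1,-.6,.65],10),('p',[-.6,-.3,.1],10),('p',[-.4,0,.4],8),('p',[0,-.3,.4],6)],q)
run('2',[('to',[0,-.65,.55],10),('p',[-.6,-.1,.1],8),('p',[-.4,-.1,.4],8),('p',[-.1,-.3,.4],6)],q)
run('3',[('to',[.1,-.65,.55],10),('p',[-.5,-.3,.2],10),('p',[-.4,0,.4],8),('p',[-.0,-.3,.4],6)],q)
E
```

```text
0
to [0.7, 0.2, 0.5] t [ 3.1 18.3 53.7] [-0.95  0.39  1.1   1.52 -1.02  1.21  1.15] [0.7 0.2 0.5] [39.8 56.2]
to [0.6, -0.3, 0.5] t [-25.1 -32.5 -30.2] [ 0.1   0.57  1.01  1.27 -1.11  1.84  1.78] [ 0.6 -0.3  0.5] [39.8 56.2]
1
to [0.1, -0.6, 0.65] t [ 19.5 -34.5 -45.3] [ 2.25  0.6  -1.37  1.09 -0.09  1.91  1.63] [ 0.16 -0.55  0.59] [38.4 36.5]
p [-0.6, -0.3, 0.1] t [ 16.3 -44.1 -48.9] [ 2.3   0.68 -0.73  0.77 -0.11  1.91  2.28] [-0.2  -0.69  0.52] [30.7  1.9]
p [-0.4, 0, 0.4] t [  9.1 -10.7 -54.8] [ 2.54  0.61 -0.74  0.56 -0.14  1.91  2.42] [-0.39 -0.63  0.66] [ 31.9 -40.6]
p [0, -0.3, 0.4] t [-43.   -9.6 -23.6] [ 2.37  0.68 -1.37  0.25  0.49  1.91  2.16] [-0.3  -0.73  0.78] [ 39.2 -57. ]
2
to [0, -0.65, 0.55] t [ 22.7 -49.1 -43.8] [ 2.17  0.59 -1.08  1.13 -0.09  1.91  1.87] [ 0.09 -0.58  0.5 ] [36.3 42.5]
p [-0.6, -0.1, 0.1] t [ 34.  -34.4 -38.2] [ 2.29  0.57 -0.45  1.   -0.09  1.91  2.57] [-0.27 -0.6   0.45] [25.2 23.7]
p [-0.4, -0.1, 0.4] t [ 12.6 -16.7 -53.5] [ 2.36  0.61 -0.25  0.61 -0.13  1.91  2.78] [-0.46 -0.6   0.58] [ 15.1 -39.8]
p [-0.1, -0.3, 0.4] t [-27.2 -24.4 -35.6] [ 2.26  0.68 -0.44  0.25  0.05  1.91  2.62] [-0.44 -0.69  0.69] [ 23.5 -78.5]
3
to [0.1, -0.65, 0.55] t [ 15.2 -43.5 -40.3] [ 2.06  0.63 -1.04  1.03 -0.09  1.91  1.81] [ 0.14 -0.61  0.51] [36.5 40.5]
p [-0.5, -0.3, 0.2] t [ 11.4 -33.8 -50.3] [ 2.13  0.71 -0.59  0.63 -0.12  1.91  2.28] [-0.18 -0.75  0.53] [27.9 -2.5]
p [-0.4, 0, 0.4] t [  9.3 -13.8 -54.1] [ 2.41  0.63 -0.6   0.46 -0.16  1.91  2.43] [-0.37 -0.67  0.67] [ 30.9 -44.7]
p [-0.0, -0.3, 0.4] t [-42.4 -12.1 -23.5] [ 2.33  0.68 -1.4   0.25  0.58  1.88  2.18] [-0.29 -0.75  0.78] [ 38.6 -60.2]
```

move_arm(
  rows=[0.3, 1.8, 5.3, 0, 0.6, 3.6, 10.6, 0, 0.9, 5.4, 16, 0, 1.2, 7.2, 21.2, 0, 1.5, 9, 26.5, 0, 1.8, 10.8, 32, 0, 2.1, 12.6, 37, 0, 2.5, 14.5, 43, 0, 2.8, 16.5, 48.5, 0, 3, 18.3, 53.7, 0],
)

```text
clock: 7.48
tcp_pos: [0.7017, 0.2012, 0.5081]
orientation: [1.037, 2.637, 1.007]
contact_force: [0.3, 0.5, -0.4]
grip_width: 0.0855
gripper_force: 0.0
```

```bash
python3 -c "from h import *;st()"
```

```text
t 7.47 p [0.7017 0.2012 0.5081] q [-1.009  0.405  1.217  1.533 -1.062  1.268  1.185]
[[-0.754  0.557  0.348]
 [ 0.647  0.54   0.538]
 [ 0.112  0.631 -0.768]] lean 39.8 az 57.1 ; ty az 44.1 el 39.1
```

move_arm(
  rows=[-2.8, -3.6, -3.4, 5, -5.6, -7.2, -6.8, 10, -8.4, -10.8, -10.1, 15, -11.2, -14.4, -13.5, 20, -14, -18, -16.8, 25, -16.7, -21.7, -20.2, 30, -19.5, -25.3, -23.5, 35, -22.3, -28.9, -26.9, 40, -25.1, -32.5, -30.2, 45],
)

```text
clock: 8.6
tcp_pos: [0.6031, -0.3022, 0.5082]
orientation: [-1.971, -2.038, -1.009]
contact_force: [1.3, 1.2, -0.5]
grip_width: 0.0852
gripper_force: 0.0
```

```bash
python3 - <<'E'
from sim import *
np.set_printoptions(precision=2,suppress=True)
o,M=st();q0=np.array(o['joints'])
def run(name,seq,q):
    print(name)
    for kind,v,n in seq:
        if kind=='to': q,t=go(q,v,n)
        else: t=F(q)[1].as_matrix().T@np.array(v)*100; q=sim(q,[*t,0]*n)
        print(kind,v,'t',np.round(t,1),q,F(q)[0],lean(q))
    return q
run('2',[('to',[0,-.65,.55],10),('p',[-.6,-.1,.1],8),('p',[-.3,-.3,.2],6),('p',[.4,-.3,.4],8),('p',[.1,-.1,.6],8),('p',[.1,-.1,.6],8)],q0)
run('3',[('to',[0,-.65,.55],10),('p',[-.6,-.1,.1],8),('p',[-.3,-.3,.2],6),('p',[0,0,.6],8),('p',[0,0,.6],8)],q0)
E
```

```text
t 8.6 p [ 0.6  -0.3   0.51] q [ 0.03  0.59  1.13  1.31 -1.15  1.88  1.02]
[[-0.14  0.93  0.35]
 [ 0.84 -0.08  0.54]
 [ 0.53  0.37 -0.77]] lean 39.9 az 57.1 ; ty az -4.8 el 21.5
2
to [0, -0.65, 0.55] t [-19.8 -49.9 -43.9] [ 2.18  0.59 -1.08  1.14 -0.09  1.91  1.09] [ 0.09 -0.58  0.5 ] [36.2 42.5]
p [-0.6, -0.1, 0.1] t [ -0.3 -48.4 -38.2] [ 2.28  0.57 -0.44  1.   -0.09  1.91  1.79] [-0.27 -0.6   0.45] [25.1 23.9]
p [-0.3, -0.3, 0.2] t [-26.2 -17.2 -34.9] [ 2.18  0.81 -0.2   0.46 -0.16  1.91  1.88] [-0.4  -0.72  0.49] [ 17.  -20.6]
p [0.4, -0.3, 0.4] t [-27.9  52.3 -24.3] [ 1.8   0.72 -0.45  0.25  0.04  1.91  1.39] [-0.08 -0.83  0.66] [ 22.7 -46.3]
p [0.1, -0.1, 0.6] t [-22.4  28.4 -49.9] [ 1.82  0.51 -0.92  0.25  0.38  1.91  1.18] [ 0.01 -0.74  0.85] [ 33.7 -59.6]
p [0.1, -0.1, 0.6] t [-32.2  31.2 -42.4] [ 1.85  0.38 -1.4   0.25  0.77  1.84  1.03] [ 0.08 -0.67  0.99] [ 46.8 -65.1]
3
to [0, -0.65, 0.55] t [-19.8 -49.9 -43.9] [ 2.18  0.59 -1.08  1.14 -0.09  1.91  1.09] [ 0.09 -0.58  0.5 ] [36.2 42.5]
p [-0.6, -0.1, 0.1] t [ -0.3 -48.4 -38.2] [ 2.28  0.57 -0.44  1.   -0.09  1.91  1.79] [-0.27 -0.6   0.45] [25.1 23.9]
p [-0.3, -0.3, 0.2] t [-26.2 -17.2 -34.9] [ 2.18  0.81 -0.2   0.46 -0.16  1.91  1.88] [-0.4  -0.72  0.49] [ 17.  -20.6]
p [0, 0, 0.6] t [ -4.4  16.9 -57.4] [ 2.24  0.5  -0.34  0.44 -0.17  1.91  1.73] [-0.33 -0.65  0.76] [ 25.5 -67.3]
p [0, 0, 0.6] t [-22.   13.5 -54.2] [ 2.25  0.35 -0.45  0.25 -0.14  1.91  1.59] [-0.26 -0.59  0.95] [ 41.2 -83. ]
```

move_arm(
  rows=[-2, -5, -4.4, 0, -4, -10, -8.8, 0, -6, -15, -13.2, 0, -8, -20, -17.6, 0, -10, -25, -22, 0, -12, -30, -26.4, 0, -14, -35, -30.8, 0, -16, -40, -35.2, 0, -18, -45, -39.6, 0, -20, -50, -44, 0],
)

```text
clock: 9.85
tcp_pos: [0.2459, -0.5301, 0.5085]
orientation: [-1.94, -2.025, -0.993]
contact_force: [2.7, -0.8, -2.6]
grip_width: 0.0854
gripper_force: 0.0
```

```bash
cat >> sim.py <<'E'
def run(name,seq,q):
    print(name)
    for kind,v,n in seq:
        if kind=='to': q,t=go(q,v,n)
        else: t=F(q)[1].as_matrix().T@np.array(v)*100; q=sim(q,[*t,0]*n)
        print(kind,v,'t',np.round(t,1),q,F(q)[0],lean(q))
    return q
E
python3 - <<'E'
from sim import *
np.set_printoptions(precision=2,suppress=True)
o,M=st();q0=np.array(o['joints'])
run('3',[('p',[-.6,-.1,.1],8),('p',[-.3,-.3,.2],6),('p',[0,0,.6],8),('p',[0,0,.6],8)],q0)
run('4',[('p',[-.6,-.1,.2],8),('p',[-.3,-.3,.2],6),('p',[0,0,.6],8),('p',[0,0,.6],8)],q0)
E
```

```text
t 9.85 p [ 0.25 -0.53  0.51] q [ 1.78  0.61 -0.92  1.1  -0.18  1.91  0.89]
[[-0.14  0.94  0.32]
 [ 0.83 -0.07  0.56]
 [ 0.55  0.34 -0.77]] lean 40.1 az 60.3 ; ty az -4.0 el 20.1
3
p [-0.6, -0.1, 0.1] t [  5.6 -51.9 -32.8] [ 2.18  0.47 -0.59  1.23 -0.09  1.91  1.58] [-0.1  -0.55  0.44] [29.8 46.5]
p [-0.3, -0.3, 0.2] t [-18.7 -19.3 -38.4] [ 2.05  0.66 -0.23  0.75 -0.11  1.91  1.79] [-0.26 -0.69  0.48] [17.2 17.8]
p [0, 0, 0.6] t [  6.   16.7 -57.3] [ 2.19  0.37 -0.47  0.67 -0.12  1.91  1.63] [-0.2  -0.63  0.73] [ 20.2 -49.9]
p [0, 0, 0.6] t [-14.7  14.6 -56.3] [ 2.14  0.27 -0.43  0.37 -0.19  1.91  1.5 ] [-0.16 -0.59  0.94] [ 38.6 -73.4]
4
p [-0.6, -0.1, 0.2] t [ 11.  -48.4 -40.4] [ 2.35  0.45 -0.88  1.24 -0.09  1.91  1.43] [-0.06 -0.54  0.49] [29.8 39.7]
p [-0.3, -0.3, 0.2] t [-20.4 -17.7 -38.3] [ 2.13  0.61 -0.42  0.77 -0.11  1.91  1.66] [-0.22 -0.69  0.52] [20.6  6.4]
p [0, 0, 0.6] t [  3.8  20.8 -56.2] [ 2.31  0.38 -0.74  0.64 -0.12  1.91  1.45] [-0.16 -0.64  0.77] [ 27.4 -43.4]
p [0, 0, 0.6] t [-16.1  22.4 -53.3] [ 2.18  0.29 -0.63  0.3  -0.23  1.91  1.29] [-0.1  -0.59  0.98] [ 45.  -62.2]
```

move_arm(
  rows=[5.6, -52, -33, 0, 5.6, -52, -33, 0, 5.6, -52, -33, 0, 5.6, -52, -33, 0, 5.6, -52, -33, 0, 5.6, -52, -33, 0, 5.6, -52, -33, 0, 5.6, -52, -33, 0, 5.6, -52, -33, 0],
)

```text
clock: 10.98
tcp_pos: [0.0406, -0.4339, 0.5819]
orientation: [-2.068, -2.251, -0.477]
contact_force: [11.8, -0.8, 8.0]
grip_width: 0.0856
gripper_force: 0.0
```

```bash
python3 - <<'E'
from sim import *
np.set_printoptions(precision=2,suppress=True)
o,M=st();q0=np.array(o['joints'])
run('3',[('p',[-.3,-.3,.2],6),('p',[0,0,.6],8),('p',[0,0,.6],8)],q0)
run('4',[('p',[-.3,-.3,.4],7),('p',[0,-.1,.6],8),('p',[0,0,.6],8)],q0)
E
```

```text
t 10.97 p [ 0.04 -0.43  0.58] q [ 2.26  0.16 -0.93  1.34 -0.1   1.92  1.39]
[[-0.1   0.98  0.17]
 [ 0.96  0.06  0.26]
 [ 0.24  0.19 -0.95]] lean 17.9 az 56.2 ; ty az 3.5 el 11.1
3
p [-0.3, -0.3, 0.2] t [-21.  -27.2 -31.9] [ 1.83  0.4  -0.11  0.87 -0.1   1.91  1.76] [-0.14 -0.64  0.6 ] [8.3 7.8]
p [0, 0, 0.6] t [  0.6   8.7 -59.4] [ 1.87  0.22 -0.19  0.65 -0.12  1.91  1.67] [-0.11 -0.6   0.82] [ 22.5 -73.6]
p [0, 0, 0.6] t [-22.2   5.6 -55.4] [ 1.72  0.21  0.05  0.28 -0.25  1.91  1.61] [-0.08 -0.56  1.01] [ 43.6 -83.2]
4
p [-0.3, -0.3, 0.4] t [-16.3 -23.3 -50.9] [ 1.88  0.31 -0.22  0.88 -0.1   1.91  1.69] [-0.11 -0.62  0.66] [  9.8 -23.8]
p [0, -0.1, 0.6] t [-14.6   8.4 -58.4] [ 1.78  0.28 -0.14  0.48 -0.15  1.91  1.59] [-0.08 -0.63  0.87] [ 28.4 -72.9]
p [0, 0, 0.6] t [-27.5   7.7 -52.8] [ 1.86  0.21 -0.41  0.25 -0.    1.91  1.49] [-0.05 -0.56  1.03] [ 45.4 -79.2]
```

move_arm(
  rows=[-21, -27, -32, 0, -21, -27, -32, 0, -21, -27, -32, 0, -21, -27, -32, 0, -21, -27, -32, 0, -21, -27, -32, 0],
)

```text
clock: 11.72
tcp_pos: [-0.1446, -0.5212, 0.5883]
orientation: [2.059, 2.173, 0.423]
contact_force: [0.9, -1.4, -1.4]
grip_width: 0.0854
gripper_force: 0.0
```

```bash
python3 - <<'E'
from sim import *
np.set_printoptions(precision=2,suppress=True)
o,M=st();q0=np.array(o['joints'])
run('3',[('p',[0,0,.6],8),('p',[0,0,.6],8)],q0)
run('4',[('p',[0,-.1,.6],8),('p',[0,0,.6],8)],q0)
E
```

```text
t 11.72 p [-0.14 -0.52  0.59] q [ 2.11  0.27 -0.36  1.14 -0.17  1.92  1.77]
[[-0.07  0.96  0.28]
 [ 0.99  0.04  0.12]
 [ 0.1   0.28 -0.95]] lean 17.5 az 23.6 ; ty az 2.2 el 16.3
3
p [0, 0, 0.6] t [  6.1  16.9 -57.2] [ 2.85  0.21 -1.35  0.88 -0.1   1.91  1.48] [-0.08 -0.53  0.79] [ 24.1 -42.9]
p [0, 0, 0.6] t [-16.6  18.1 -54.7] [ 2.55  0.16 -1.12  0.44 -0.16  1.91  1.33] [-0.04 -0.51  1.  ] [ 44.4 -61.5]
4
p [0, -0.1, 0.6] t [ -3.8  16.6 -58.4] [ 2.43  0.25 -0.92  0.78 -0.11  1.91  1.49] [-0.08 -0.58  0.79] [ 24.1 -43.7]
p [0, 0, 0.6] t [-16.8  17.8 -54.8] [ 2.22  0.2  -0.75  0.38 -0.19  1.91  1.35] [-0.04 -0.55  1.  ] [ 43.8 -62.3]
```

```bash
python3 - <<'E'
from sim import *
np.set_printoptions(precision=2,suppress=True)
o=r.get_obs();q0=np.array(o['joints'])
for a in ([-.4,-.2,.4],[-.2,-.3,.5],[-.4,0,.4]):
  for b in ([0,0,.6],[-.2,-.1,.6]): run('',[('p',a,9),('p',b,9)],q0)
E
```

```text
p [-0.4, -0.2, 0.4] t [-13.1 -27.8 -51.5] [ 2.21  0.49 -0.21  0.56 -0.13  1.91  1.98] [-0.36 -0.63  0.69] [ 16.7 -66.3]
p [0, 0, 0.6] t [-15.9   6.8 -57.5] [ 2.17  0.34 -0.15  0.3  -0.23  1.91  1.87] [-0.3  -0.58  0.92] [ 36.5 -92. ]

p [-0.4, -0.2, 0.4] t [-13.1 -27.8 -51.5] [ 2.21  0.49 -0.21  0.56 -0.13  1.91  1.98] [-0.36 -0.63  0.69] [ 16.7 -66.3]
p [-0.2, -0.1, 0.6] t [-25.7 -13.2 -57.1] [ 2.34  0.46 -0.49  0.25  0.04  1.91  1.95] [-0.4  -0.6   0.87] [ 33.6 -94.5]

p [-0.2, -0.3, 0.5] t [-23.3  -6.2 -56.7] [ 2.06  0.47 -0.31  0.51 -0.15  1.91  1.73] [-0.22 -0.69  0.74] [ 22.2 -57.5]
p [0, 0, 0.6] t [-19.   12.3 -55.6] [ 2.03  0.33 -0.31  0.25 -0.2   1.91  1.59] [-0.16 -0.61  0.96] [ 41.  -76.6]

p [-0.2, -0.3, 0.5] t [-23.3  -6.2 -56.7] [ 2.06  0.47 -0.31  0.51 -0.15  1.91  1.73] [-0.22 -0.69  0.74] [ 22.2 -57.5]
p [-0.2, -0.1, 0.6] t [-29.3  -7.6 -56.4] [ 2.25  0.43 -0.71  0.25  0.09  1.91  1.69] [-0.27 -0.64  0.9 ] [ 37.9 -79. ]

p [-0.4, 0, 0.4] t [  6.8 -27.1 -49.2] [ 2.42  0.32 -0.3   0.77 -0.11  1.91  2.1 ] [-0.39 -0.51  0.71] [ 14.4 -71.1]
p [0, 0, 0.6] t [-14.2   4.6 -58.1] [ 2.37  0.23 -0.27  0.42 -0.17  1.91  1.99] [-0.34 -0.49  0.94] [  36.1 -100.6]

p [-0.4, 0, 0.4] t [  6.8 -27.1 -49.2] [ 2.42  0.32 -0.3   0.77 -0.11  1.91  2.1 ] [-0.39 -0.51  0.71] [ 14.4 -71.1]
p [-0.2, -0.1, 0.6] t [-23.8 -15.5 -57.4] [ 2.34  0.42 -0.07  0.25 -0.25  1.91  2.1 ] [-0.44 -0.53  0.9 ] [  35.  -104.5]
```

Next is the [-.2,-.3,.5] push, followed by pushing straight up.

move_arm(
  rows=[-23, -6, -57, 0, -23, -6, -57, 0, -23, -6, -57, 0, -23, -6, -57, 0, -23, -6, -57, 0, -23, -6, -57, 0, -23, -6, -57, 0, -23, -6, -57, 0],
)

```text
clock: 12.72
tcp_pos: [-0.1702, -0.5108, 0.7818]
orientation: [1.851, 1.9, 0.059]
contact_force: [-1.3, -0.5, -0.6]
grip_width: 0.0853
gripper_force: 0.0
```

```bash
python3 - <<'E'
from sim import *
np.set_printoptions(precision=2,suppress=True)
o,M=st();q0=np.array(o['joints'])
for b in ([0,0,.6],[.1,0,.6],[-.2,-.1,.6]): run('',[('p',b,8)],q0)
E
```

```text
t 12.72 p [-0.17 -0.51  0.78] q [ 2.41  0.21 -0.53  0.84 -0.38  1.91  1.76]
[[ 0.03  0.93  0.36]
 [ 0.95  0.08 -0.3 ]
 [-0.31  0.36 -0.88]] lean 28.1 az -39.1 ; ty az 5.1 el 20.9

p [0, 0, 0.6] t [-18.6  21.2 -52.9] [ 2.61  0.24 -1.14  0.41 -0.17  1.91  1.41] [-0.11 -0.53  0.99] [ 46.2 -59.5]

p [0.1, 0, 0.6] t [-18.3  30.6 -49.3] [ 2.51  0.21 -1.11  0.41 -0.17  1.91  1.33] [-0.05 -0.53  1.  ] [ 45.6 -56.7]

p [-0.2, -0.1, 0.6] t [-28.8   1.8 -57.2] [ 2.46  0.35 -0.81  0.32 -0.22  1.91  1.58] [-0.22 -0.57  0.96] [ 45.5 -64.4]
```

```bash
python3 - <<'E'
from sim import *
import itertools
np.set_printoptions(precision=2,suppress=True)
o=r.get_obs();q0=np.array(o['joints'])
out=[]
A=[[-.5,0,0],[-.5,.3,.1],[-.6,.2,.4],[-.3,-.3,0],[-.5,-.2,.2],[-.5,.5,.3],[-.2,-.1,.6]]
B=[[0,0,.6],[-.3,0,.5],[-.2,.3,.5],[0,-.3,.5],[.2,-.2,.5],[-.4,-.4,.3]]
def sc(q):
    f,l=np.radians(lean(q));return np.tan(f)*np.cos(l+np.radians(18)),np.tan(f)*np.sin(l+np.radians(18))
for a in A:
  for n in (4,8):
    q1=sim(q0,[*(F(q0)[1].as_matrix().T@np.array(a)*100),0]*n)
    for b in B:
        q=q1
        for k in range(2):
            q=sim(q,[*(F(q)[1].as_matrix().T@np.array(b)*100),0]*5);u,s=sc(q)
            out.append((abs(u-.445)+max(0,.7+s)*.5+.1*abs(q[2]),a,n,b,5*(k+1),lean(q),q,F(q)[0]))
out.sort(key=lambda t:t[0])
for t in out[:8]:print(*t)
E
```

```text
0.01502481378769158 [-0.6, 0.2, 0.4] 4 [-0.2, 0.3, 0.5] 10 [ 58.  -92.2] [ 2.95  0.27 -0.06  0.3  -1.03  1.91  2.  ] [-0.42 -0.33  1.05]
0.024553617401656274 [-0.5, -0.2, 0.2] 8 [-0.2, 0.3, 0.5] 10 [ 55.6 -90. ] [ 2.95  0.38 -0.18  0.25 -0.89  1.91  2.04] [-0.49 -0.35  1.  ]
0.06687582784922605 [-0.5, 0, 0] 8 [0.2, -0.2, 0.5] 5 [ 39.3 -74.9] [ 2.46  0.51 -0.58  0.25 -0.17  1.91  1.85] [-0.39 -0.6   0.86]
0.07486540564247007 [-0.5, 0.5, 0.3] 4 [-0.4, -0.4, 0.3] 5 [ 39.6 -74. ] [ 2.5   0.54 -0.5   0.25 -0.26  1.91  1.91] [-0.44 -0.59  0.84]
0.07842798981629752 [-0.5, 0, 0] 4 [-0.2, 0.3, 0.5] 5 [ 38.8 -74.5] [ 2.95  0.3  -0.62  0.61 -0.44  1.91  2.08] [-0.43 -0.42  0.85]
0.09209637429357406 [-0.6, 0.2, 0.4] 4 [-0.2, 0.3, 0.5] 5 [ 45.  -78.9] [ 2.95  0.2  -0.51  0.58 -0.63  1.91  2.01] [-0.37 -0.4   0.93]
0.09259919718469814 [-0.5, 0.3, 0.1] 4 [-0.4, -0.4, 0.3] 5 [ 37.9 -72.3] [ 2.52  0.6  -0.49  0.25 -0.25  1.91  1.96] [-0.47 -0.6   0.8 ]
0.09581600582772766 [-0.5, 0, 0] 8 [0, 0, 0.6] 5 [ 41.2 -79.8] [ 2.71  0.49 -0.65  0.3  -0.23  1.91  1.98] [-0.48 -0.51  0.87]
```

move_arm(
  rows=[-1.5, -46, -18, 0, -1.5, -46, -18, 0, -1.5, -46, -18, 0, -1.5, -46, -18, 0, -1.5, -46, -18, 0, -1.5, -46, -18, 0, -1.5, -46, -18, 0],
)

```text
clock: 13.6
tcp_pos: [-0.5874, -0.375, 0.7866]
orientation: [1.887, 1.339, -0.263]
contact_force: [-1.8, -2.7, 0.8]
grip_width: 0.0856
gripper_force: 0.0
```

```bash
cat > srch.py <<'E'
from sim import *
np.set_printoptions(precision=2,suppress=True)
o,M=st();q0=np.array(o['joints'])
def sc(q):
    f,l=np.radians(lean(q));return np.tan(f)*np.cos(l+np.radians(18)),np.tan(f)*np.sin(l+np.radians(18))
print('now',sc(q0));out=[]
for b in [[x,y,z] for x in(-.4,-.2,0,.2,.4) for y in (-.4,-.2,0,.2,.4) for z in (.1,.3,.6)]:
    q=q0
    t=np.round(F(q)[1].as_matrix().T@np.array(b)*100,1)
    for n in (4,8):
        q=sim(q0,[*t,0]*n);u,s=sc(q);out.append((abs(u-.445)+max(0,.75+s)*.5+max(0,-.95-s)*.5+.05*abs(q[2]),b,t,n,lean(q),sc(q),q,F(q)[0]))
out.sort(key=lambda t:t[0])
for t in out[:5]:print(*t)
E
python3 srch.py
```

```text
t 13.6 p [-0.59 -0.38  0.79] q [ 2.93  0.56 -0.34  0.46 -0.7   1.91  1.98]
[[ 0.42  0.87  0.26]
 [ 0.7  -0.13 -0.7 ]
 [-0.57  0.48 -0.67]] lean 48.3 az -69.4 ; ty az -8.5 el 28.6
now (np.float64(0.6910032917531697), np.float64(-0.8844438810973421))
0.10958772161220125 [0, 0.4, 0.1] [ 22.3  -0.6 -34.7] 4 [ 49.9 -84.5] (np.float64(0.4735297423108204), np.float64(-1.0890438487482454)) [ 2.95  0.27  0.23  0.9  -1.    1.91  2.36] [-0.57 -0.23  0.79]
0.12192098146532739 [-0.2, 0.4, 0.1] [ 13.9 -18.  -39.8] 4 [ 50.6 -85.5] (np.float64(0.4658864353594956), np.float64(-1.1247493507705502)) [ 2.95  0.47  0.27  0.67 -1.09  1.91  2.31] [-0.65 -0.25  0.78]
0.1429913261523734 [0.2, 0.4, 0.1] [ 30.7  16.9 -29.6] 4 [ 49.6 -81.1] (np.float64(0.531608985058167), np.float64(-1.0478585524792352)) [ 2.95  0.1   0.15  1.07 -0.95  1.91  2.33] [-0.47 -0.24  0.8 ]
0.15514222231542793 [-0.4, 0.2, 0.1] [ -8.6 -32.7 -30.9] 8 [ 50.6 -88.2] (np.float64(0.4123862933099487), np.float64(-1.1454469947583052)) [ 2.95  0.77  0.5   0.28 -1.36  1.91  2.22] [-0.76 -0.29  0.74]
0.15581568861286185 [0, 0.2, 0.1] [  8.2   2.1 -20.7] 4 [ 51.7 -85.7] (np.float64(0.48047483437617355), np.float64(-1.1715186986460153)) [ 2.95  0.32  0.19  0.75 -1.05  1.91  2.23] [-0.57 -0.26  0.84]
```

move_arm(
  rows=[22, -0.6, -35, 0, 22, -0.6, -35, 0, 22, -0.6, -35, 0, 22, -0.6, -35, 0],
)

```text
clock: 14.1
tcp_pos: [-0.5378, -0.2413, 0.7664]
orientation: [1.893, 1.329, -0.363]
contact_force: [-0.1, -1.0, 1.3]
grip_width: 0.0854
gripper_force: 0.0
```

```bash
python3 srch.py
```

```text
t 14.1 p [-0.54 -0.24  0.77] q [ 2.96  0.28  0.1   0.93 -0.94  1.92  2.36]
[[ 0.41  0.89  0.2 ]
 [ 0.67 -0.15 -0.73]
 [-0.62  0.43 -0.66]] lean 49.0 az -75.1 ; ty az -9.6 el 25.5
now (np.float64(0.614702061062379), np.float64(-0.9723625087681371))
0.14985351571111805 [0.4, 0.4, 0.1] [ 36.8  33.8 -28.4] 8 [ 51.1 -87.3] (np.float64(0.438066176021975), np.float64(-1.1593084958660638)) [ 2.36 -0.33  0.77  1.39 -0.71  1.91  2.41] [-0.32 -0.07  0.78]
0.16916002531276944 [0, 0, 0.1] [-6.2  4.2 -6.6] 8 [ 51.1 -83.1] (np.float64(0.5217954034810505), np.float64(-1.124111969542091)) [ 2.95  0.28  0.11  0.77 -1.    1.91  2.21] [-0.54 -0.28  0.85]
0.16916002534245225 [0, 0, 0.1] [-6.2  4.2 -6.6] 4 [ 51.1 -83.1] (np.float64(0.5217954034810505), np.float64(-1.124111969542091)) [ 2.95  0.28  0.11  0.77 -1.    1.91  2.21] [-0.54 -0.28  0.85]
0.1734026647353913 [-0.4, 0, 0.1] [-22.7 -31.4 -14. ] 4 [ 52.6 -87.4] (np.float64(0.4601897726674768), np.float64(-1.2243150488524872)) [ 2.95  0.72  0.42  0.3  -1.33  1.91  2.2 ] [-0.74 -0.3   0.77]
0.1815124026523886 [0.4, -0.2, 0.3] [-15.5  51.5   2.4] 4 [ 49.  -75.7] (np.float64(0.614702061062379), np.float64(-0.9723625087681371)) [ 2.77  0.06 -0.01  0.88 -0.91  1.89  1.97] [-0.36 -0.36  0.9 ]
```

move_arm(
  rows=[-22.7, -31.4, -14, 0, -22.7, -31.4, -14, 0, -22.7, -31.4, -14, 0, -22.7, -31.4, -14, 0],
)

```text
clock: 14.6
tcp_pos: [-0.7027, -0.2976, 0.743]
orientation: [1.901, 1.297, -0.431]
contact_force: [-0.5, 0.2, -0.4]
grip_width: 0.0852
gripper_force: 0.0
```

```bash
python3 srch.py
```

```text
t 14.6 p [-0.7  -0.3   0.74] q [ 2.95  0.67  0.09  0.4  -1.02  1.92  2.2 ]
[[ 0.42  0.9   0.14]
 [ 0.63 -0.18 -0.76]
 [-0.65  0.41 -0.64]] lean 50.3 az -79.2 ; ty az -11.1 el 24.2
now (np.float64(0.5673365531180128), np.float64(-1.06252694578235))
0.11525770018290724 [0.4, 0.4, 0.1] [ 35.4  32.7 -31.3] 4 [ 50.7 -86.3] (np.float64(0.4517422621360513), np.float64(-1.1351781765005067)) [ 2.95  0.15  0.32  1.1  -0.99  1.91  2.51] [-0.52 -0.17  0.77]
0.15784980341188237 [0.2, 0.2, 0.1] [ 14.4  18.4 -18.8] 4 [ 51.4 -88.5] (np.float64(0.41815263025269234), np.float64(-1.1808266007184454)) [ 2.95  0.18  0.31  1.01 -1.02  1.91  2.43] [-0.53 -0.19  0.8 ]
0.16438801244960688 [0.4, 0.2, 0.3] [  9.7  44.4 -28.9] 4 [ 52.  -85.8] (np.float64(0.4836141533895461), np.float64(-1.1850603075212651)) [ 2.95  0.19  0.16  0.86 -1.03  1.91  2.24] [-0.51 -0.25  0.86]
0.1676595252241288 [0.4, 0.2, 0.1] [ 22.8  36.3 -16.1] 4 [ 50.6 -82.2] (np.float64(0.5298590121631446), np.float64(-1.0960660107585896)) [ 2.95  0.11  0.2   1.09 -0.97  1.91  2.39] [-0.48 -0.22  0.79]
0.16770400561816595 [0.4, 0.4, 0.3] [ 22.3  40.8 -44. ] 4 [ 52.  -88.8] (np.float64(0.42093011260044694), np.float64(-1.2087466327263368)) [ 2.95  0.19  0.29  0.94 -1.04  1.91  2.37] [-0.53 -0.21  0.83]
```

move_arm(
  rows=[35, 33, -31, 0, 35, 33, -31, 0, 35, 33, -31, 0, 35, 33, -31, 0, 35, 33, -31, 0],
)

```text
clock: 15.22
tcp_pos: [-0.4676, -0.1401, 0.7514]
orientation: [1.92, 1.284, -0.479]
contact_force: [0.3, 0.8, 1.3]
grip_width: 0.0855
gripper_force: 0.0
```

```bash
cat > back.py <<'E'
from sim import *
np.set_printoptions(precision=2,suppress=True)
o,M=st();q0=np.array(o['joints']);z=M[:,2];x=TR[:,0];print('mis deg',np.degrees(np.arcsin(z@x)))
print('tool y vs tray x twist: tray x in tool',M.T@x,np.degrees(np.arctan2(-(M.T@x)[0],(M.T@x)[1])))
E
cat back.py > b2.py; cat >> b2.py <<'E'
print('grip',GRIP)
for mid in ([.1,-.6,.7],[.3,-.4,.7]):
    run('',[('to',[-.2,-.6,.75],8),('to',mid,8),('to',[.5,-.2,.6],8),('to',[.55,.2,.4],8),('to',GRIP-[0,0,-.06],5),('to',GRIP,3)],q0)
E
python3 b2.py
```

```text
t 15.22 p [-0.47 -0.14  0.75] q [ 2.96  0.08  0.29  1.23 -0.94  1.92  2.55]
[[ 0.42  0.9   0.1 ]
 [ 0.61 -0.2  -0.76]
 [-0.67  0.39 -0.64]] lean 50.3 az -82.5 ; ty az -12.7 el 22.7
mis deg 2.4955538134140136
tool y vs tray x twist: tray x in tool [-0.08  1.    0.04] 4.385522918769854
grip [0.55 0.22 0.16]

to [-0.2, -0.6, 0.75] t [-15.2  34.4  35.1] [ 2.56 -0.12 -0.44  1.43 -0.61  1.13  1.77] [-0.21 -0.59  0.75] [ 50.3 -83.1]
to [0.1, -0.6, 0.7] t [15.6 26.2  7. ] [ 2.32 -0.33 -0.76  1.65 -0.34  0.86  1.19] [ 0.1 -0.6  0.7] [ 50.3 -83.1]
to [0.5, -0.2, 0.6] t [ 48.   24.  -20.5] [ 0.44 -0.16 -0.48  1.75  0.81  1.47 -0.49] [ 0.45 -0.25  0.61] [ 50.3 -83.1]
to [0.55, 0.2, 0.4] t [ 46.3  -8.2 -20.1] [-0.46  0.46 -0.47  1.49  0.8   1.91 -1.35] [0.55 0.19 0.4 ] [ 50.3 -83.1]
to [0.55 0.22 0.22] t [14.7 -7.2  9.8] [-0.5   0.69 -0.46  1.58  0.83  1.71 -1.59] [0.55 0.22 0.22] [ 50.3 -83.1]
to [0.55 0.22 0.16] t [ 4.  -2.3  3.8] [-0.51  0.77 -0.45  1.6   0.85  1.65 -1.65] [0.55 0.22 0.16] [ 50.3 -83.1]

to [-0.2, -0.6, 0.75] t [-15.2  34.4  35.1] [ 2.56 -0.12 -0.44  1.43 -0.61  1.13  1.77] [-0.21 -0.59  0.75] [ 50.3 -83.1]
to [0.3, -0.4, 0.7] t [36.2 40.1 -6.5] [ 0.77 -0.33 -0.12  1.67  0.59  1.21  0.2 ] [ 0.25 -0.46  0.72] [ 49.  -84.7]
to [0.5, -0.2, 0.6] t [34.1 12.9 -9.8] [ 0.52 -0.03 -0.72  1.65  0.83  1.6  -0.61] [ 0.5 -0.2  0.6] [ 49.  -84.7]
to [0.55, 0.2, 0.4] t [ 40.1 -11.8 -16.6] [-0.49  0.48 -0.44  1.45  0.77  1.91 -1.34] [0.55 0.2  0.4 ] [ 49.  -84.7]
to [0.55 0.22 0.22] t [13.5 -6.7 10.6] [-0.51  0.68 -0.43  1.57  0.79  1.7  -1.56] [0.55 0.22 0.22] [ 49.  -84.7]
to [0.55 0.22 0.16] t [ 4.  -2.2  3.9] [-0.52  0.76 -0.42  1.59  0.81  1.63 -1.63] [0.55 0.22 0.16] [ 49.  -84.7]
```

move_arm(
  rows=[-1.7, 3.8, 3.9, 0, -3.4, 7.6, 7.8, 0, -5.1, 11.5, 11.7, 0, -6.8, 15.3, 15.6, 0, -8.4, 19.1, 19.5, 0, -10.1, 22.9, 23.4, 0, -11.8, 26.8, 27.3, 0, -13.5, 30.6, 31.2, 0, -15.2, 34.4, 35.1, 0, -12.8, 38.3, 36.2, 0],
)

```text
clock: 16.48
tcp_pos: [-0.141, -0.5755, 0.7528]
orientation: [1.918, 1.285, -0.475]
contact_force: [-1.1, 0.3, 0.1]
grip_width: 0.0854
gripper_force: 0.0
```

move_arm(
  rows=[2.9, 4.8, 1.3, 0, 5.8, 9.7, 2.6, 0, 8.7, 14.6, 3.9, 0, 13.2, 22.3, 5.9, 0, 18, 25, 3.9, 0, 22.8, 27.3, 1.9, 0, 27.6, 29.7, 0, 0, 32.4, 32, -2.2, 0, 37.2, 34.4, -4.3, 0, 42, 36.8, -6.3, 0],
)

```text
clock: 17.73
tcp_pos: [0.2933, -0.408, 0.6722]
orientation: [1.917, 1.278, -0.48]
contact_force: [1.9, -0.6, -0.3]
grip_width: 0.0857
gripper_force: 0.0
```

```bash
cat back.py > b3.py; cat >> b3.py <<'E'
run('',[('to',[.5,-.2,.6],8),('to',[.55,.2,.4],8),('to',GRIP+[0,0,.06],5),('to',GRIP,3)],q0)
E
python3 b3.py
```

```text
t 17.73 p [ 0.29 -0.41  0.67] q [ 1.33 -0.33 -0.61  1.7   0.44  1.06  0.19]
[[ 0.43  0.9   0.1 ]
 [ 0.61 -0.2  -0.77]
 [-0.67  0.39 -0.63]] lean 50.7 az -82.4 ; ty az -12.7 el 22.9
mis deg 2.6925466666597013
tool y vs tray x twist: tray x in tool [-0.07  1.    0.05] 4.207438629923112

to [0.5, -0.2, 0.6] t [ 28.2   7.8 -11. ] [ 1.36 -0.19 -1.4   1.68  0.7   1.43 -0.51] [ 0.5 -0.2  0.6] [ 50.7 -83.1]
to [0.55, 0.2, 0.4] t [ 39.8 -11.4 -17.6] [-0.51  0.48 -0.43  1.47  0.79  1.91 -1.35] [0.55 0.2  0.4 ] [ 50.7 -83.1]
to [0.55 0.22 0.22] t [13.6 -7.1 10.2] [-0.53  0.69 -0.42  1.58  0.81  1.7  -1.58] [0.55 0.22 0.22] [ 50.7 -83.1]
to [0.55 0.22 0.16] t [ 4.  -2.3  3.8] [-0.53  0.76 -0.41  1.6   0.84  1.64 -1.65] [0.55 0.22 0.16] [ 50.7 -83.1]
```

move_arm(
  rows=[4.4, 0.5, -0.6, 0.6, 8.7, 1, -1.2, 1.2, 13.1, 1.5, -1.8, 1.8, 17.5, 2, -2.3, 2.4, 21.8, 2.4, -3, 3, 26.2, 2.9, -3.5, 3.6, 30.5, 3.4, -4.1, 4.2, 34.9, 3.9, -4.7, 4.2],
)

```text
clock: 18.73
tcp_pos: [0.4668, -0.1746, 0.4904]
orientation: [1.961, 1.195, -0.441]
contact_force: [-0.1, -1.1, 0.8]
grip_width: 0.0856
gripper_force: 0.0
```

```bash
sed -i "s/('to',\[.5,-.2,.6\],8),//" b3.py; python3 b3.py
```

```text
t 18.73 p [ 0.47 -0.17  0.49] q [ 1.07  0.11 -1.41  1.84  0.96  1.56 -0.97]
[[ 0.5   0.86  0.1 ]
 [ 0.59 -0.25 -0.77]
 [-0.64  0.44 -0.63]] lean 50.7 az -82.6 ; ty az -16.3 el 26.1
mis deg 2.6016875985077412
tool y vs tray x twist: tray x in tool [0.01 1.   0.05] -0.3883042892501632

to [0.55, 0.2, 0.4] t [ 30.2 -10.7 -23.7] [-0.51  0.48 -0.43  1.47  0.79  1.91 -1.43] [0.55 0.2  0.4 ] [ 50.6 -83.2]
to [0.55 0.22 0.22] t [13.  -8.2 10.2] [-0.53  0.69 -0.42  1.58  0.81  1.7  -1.66] [0.55 0.22 0.22] [ 50.6 -83.2]
to [0.55 0.22 0.16] t [ 3.8 -2.6  3.8] [-0.54  0.76 -0.41  1.59  0.83  1.64 -1.72] [0.55 0.22 0.16] [ 50.6 -83.2]
```

move_arm(
  rows=[3.8, -1.3, -3, 0, 7.6, -2.7, -6, 0, 11.3, -4, -8.9, 0, 15.1, -5.4, -11.9, 0, 18.9, -6.7, -14.8, 0, 22.6, -8, -17.8, 0, 26.4, -9.4, -20.7, 0, 30.2, -10.7, -23.7, 0],
)

```text
clock: 19.73
tcp_pos: [0.4988, 0.2083, 0.4042]
orientation: [1.963, 1.206, -0.435]
contact_force: [0.9, -1.0, -0.6]
grip_width: 0.0856
gripper_force: 0.0
```

```bash
cat back.py > b4.py; cat >> b4.py <<'E'
zt,yt=TR[:,2],TR[:,1]
T=GRIP+.008*zt+.005*z; print('TCP tgt',T)
A=T-.09*z
p=np.array(o['tcp_pos'])
print('to A (cm)',np.round(M.T@(A-p)*100,2),' to T',np.round(M.T@(T-p)*100,2))
run('',[('to',A,6),('to',T,6)],q0)
im=r.grab_frame('side');cv2.imwrite('pics/s2.png',im)
E
python3 b4.py
```

```text
t 19.73 p [0.5  0.21 0.4 ] q [-0.52  0.43 -0.47  1.55  0.74  1.91 -1.5 ]
[[ 0.49  0.86  0.1 ]
 [ 0.6  -0.25 -0.76]
 [-0.63  0.44 -0.64]] lean 50.2 az -82.2 ; ty az -16.1 el 25.9
mis deg 2.568868925414377
tool y vs tray x twist: tray x in tool [0.   1.   0.04] -0.07030708287273081
TCP tgt [0.55 0.22 0.16]
to A (cm) [18.45 -6.36  6.5 ]  to T [18.45 -6.36 15.5 ]

to [0.54 0.29 0.22] t [17.4 -6.3  5.8] [-0.6   0.74 -0.45  1.47  0.79  1.78 -1.69] [0.54 0.29 0.22] [ 50.2 -82.9]
to [0.55 0.22 0.16] t [0.  0.1 9. ] [-0.52  0.75 -0.43  1.61  0.84  1.63 -1.72] [0.55 0.22 0.16] [ 50.2 -82.9]
```

move_arm(
  rows=[4, -1.4, 1.4, 0, 8, -2.8, 2.8, 0, 12, -4.2, 4.2, 0, 15.5, -5.4, 5.5, 0, 18.4, -6.4, 6.5, 0, 18.4, -6.4, 6.5, 0],
)

```text
clock: 20.52
tcp_pos: [0.5392, 0.2838, 0.2157]
orientation: [1.96, 1.211, -0.442]
contact_force: [-1.2, -0.6, 0.8]
grip_width: 0.0855
gripper_force: 0.0
```

```bash
python3 b4.py; python3 - <<'E'
from h import *
a=cv2.imread('pics/s2.png')[200:340,220:370];b=r.grab_frame('top')[185:285,190:310]
a=cv2.resize(a,None,fx=4,fy=4);b=cv2.resize(b,(400,333));c=np.zeros((560,1000,3),'uint8')
a=cv2.resize(a,(450,420));cv2.imwrite('pics/c2.png',np.hstack([a[:333],cv2.resize(b,(345,333))]))
E
```

```text
t 20.52 p [0.54 0.28 0.22] q [-0.6   0.74 -0.45  1.5   0.79  1.76 -1.7 ]
[[ 0.49  0.87  0.1 ]
 [ 0.6  -0.25 -0.76]
 [-0.64  0.43 -0.64]] lean 50.2 az -82.4 ; ty az -15.9 el 25.6
mis deg 2.460751588061913
tool y vs tray x twist: tray x in tool [-0.    1.    0.04] 0.2591700718703566
TCP tgt [0.55 0.22 0.16]
to A (cm) [ 0.04  0.28 -0.24]  to T [0.04 0.28 8.76]

to [0.54 0.29 0.22] t [-0.1  1.  -1. ] [-0.6   0.74 -0.45  1.47  0.79  1.78 -1.68] [0.54 0.29 0.22] [ 50.2 -83.1]
to [0.55 0.22 0.16] t [0.  0.1 9. ] [-0.52  0.75 -0.42  1.61  0.84  1.64 -1.71] [0.55 0.22 0.16] [ 50.2 -83.1]
```

View pics/c2.png

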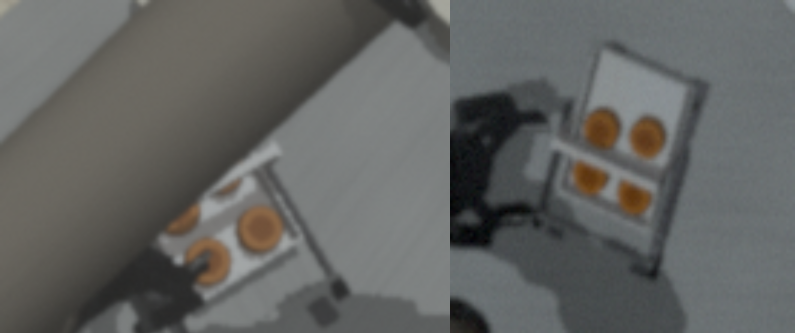

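The picture shows the two open finger ends at crop (545,120) and (545,222), to the left of the bar, whose near end is at (555,142). I'll check the straddle numerically.

```bash
python3 - <<'E'
from plan import *
o,M=st();p=np.array(o['tcp_pos'])
c=lambda X:np.round(((proj('top',X)[0]-190)*2.875+450,(proj('top',X)[1]-185)*3.33),0)
for s in(-1,1):print('tip',c(p+s*.0425*M[:,1]+.001*M[:,2]), 'tool back',c(p+s*.057*M[:,1]+.001*M[:,2]))
print('tcp',c(p))
for y in(-.062,0,.062):print('bartop',c(GRIP+y*TR[:,1]+.011*TR[:,2]))
rel=TR.T@(p-GRIP);print('tcp in tray axes rel grip mm',rel*1000, 'z dir',TR.T@M[:,2])
E
```

```text
t 20.62 p [0.5397 0.2836 0.2184] q [-0.598  0.739 -0.449  1.494  0.788  1.763 -1.7  ]
[[ 0.49   0.866  0.102]
 [ 0.599 -0.249 -0.761]
 [-0.633  0.434 -0.641]] lean 50.1 az -82.4 ; ty az -16.1 el 25.7
tip [530. 207.] tool back [528. 220.]
tip [546. 126.] tool back [549. 112.]
tcp [537. 167.]
bartop [658. 183.]
bartop [605. 161.]
bartop [552. 139.]
tcp in tray axes rel grip mm [-4.71958148 56.86954576 69.85523788] z dir [ 0.04293199 -0.69206232 -0.72055992]
```

move_arm(
  rows=[0, 0, 2.5, 0, 0, 0, 5, 0, 0, 0, 7, 0, 0, 0, 8.2, 0, 0, 0, 9, 0, 0, 0, 9, 0],
)

```text
clock: 21.38
tcp_pos: [0.5487, 0.2147, 0.1596]
orientation: [1.963, 1.208, -0.44]
contact_force: [0.1, 0.7, -0.4]
grip_width: 0.0856
gripper_force: 0.0
```

```bash
python3 - <<'E'
from plan import *
o,M=st();p=np.array(o['tcp_pos'])
print('rel mm',TR.T@(p-GRIP)*1000,o['contact_force'])
E
```

```text
t 21.38 p [0.5487 0.2147 0.1596] q [-0.519  0.752 -0.429  1.631  0.835  1.621 -1.737]
[[ 0.49   0.866  0.101]
 [ 0.598 -0.25  -0.762]
 [-0.635  0.433 -0.64 ]] lean 50.2 az -82.5 ; ty az -16.1 el 25.7
rel mm [-1.43802235 -5.89646877  3.92373228] [ 0.05558952  0.66382002 -0.3664192 ]
```

move_arm(
  rows=[0, 0, 0, 0, 0, 0, 0, 0, 0, 0, 0, 0, 0, 0, 0, 0, 0, 0, 0, 0, 0, 0, 0, 0, 0, 0, 0, 0],
  fingers=0,
  newtons=60,
)

```text
clock: 22.25
tcp_pos: [0.5478, 0.2153, 0.1593]
orientation: [1.963, 1.21, -0.442]
contact_force: [-4.6, 1.8, 1.0]
grip_width: 0.009
gripper_force: 59.6
```

```bash
python3 - <<'E'
from plan import *
o,M=st();p=np.array(o['tcp_pos'])
print('rel mm',TR.T@(p-GRIP)*1000,o['contact_force'],o['moment'],o['grip_width'])
E
```

```text
t 22.25 p [0.5478 0.2153 0.1593] q [-0.52   0.753 -0.43   1.631  0.834  1.622 -1.737]
[[ 0.488  0.867  0.1  ]
 [ 0.599 -0.249 -0.761]
 [-0.635  0.431 -0.641]] lean 50.2 az -82.5 ; ty az -16.0 el 25.6
rel mm [-2.47128739 -5.63848038  4.09821677] [-4.55157718  1.77694119  0.99562349] [ 0.96558306  1.33839412 -0.74580116] 0.008988510412484016
```

move_arm(
  rows=[-0.3, 0.2, -0.3, 0, -1, 0.6, -1, 0, -2.3, 1.5, -2.3, 0, -4, 2.7, -4, 0, -5.7, 3.9, -5.7, 0, -7.4, 5, -7.5, 0, -8.7, 5.9, -8.8, 0, -9.5, 6.5, -9.6, 0, -9.5, 6.5, -9.6, 0],
  fingers=0,
  newtons=100,
)

```text
clock: 23.38
tcp_pos: [0.5489, 0.215, 0.3101]
orientation: [1.964, 1.207, -0.439]
contact_force: [1.0, -0.7, -5.4]
grip_width: 0.0084
gripper_force: 97.5
```

```bash
cat > dump.py <<'E'
from sim import *
np.set_printoptions(precision=2,suppress=True)
o,M=st();q0=np.array(o['joints']);p=np.array(o['tcp_pos']);print(o['contact_force'],o['grip_width'])
x=M[:,1];y=np.cross([0,0,1],x);y/=np.linalg.norm(y);T0=np.c_[x,y,np.cross(x,y)]
REL=M.T@T0;np.save('rel.npy',REL)
GO=np.array([.0025,.0056,-.0041]) # grip centre minus TCP in tray axes
LIP=GO+[.077,0,-.074]
def pose(tw,lipz,d,M=M):
    Mt=M@R.from_euler('z',np.radians(tw)).as_matrix();T=Mt@REL
    h=T[:,0]*[1,1,0];h/=np.linalg.norm(h)
    L=TUB-d*h+[0,0,lipz];return L-T@LIP,Mt,T
if __name__=='__main__':
    q=q0
    for tw,lz,d in ((0,.2,.035),(-25,.17,.035),(-50,.11,.035),(-65,.09,.04),(-80,.085,.04),(-95,.085,.04),(-105,.085,.04)):
        X,Mt,T=pose(tw,lz,d)
        for k in range(6): q,e=ik(p+(X-p)*1,Mt,q,wn=.003)
        print(tw,X,'shift cm',M.T@(X-p)*100,'el %.0f az %.0f roll %.0f'%(np.degrees(np.arcsin(T[2,0])),np.degrees(np.arctan2(T[1,0],T[0,0])),np.degrees(np.arcsin(T[2,1]))),q,round(e,4))
E
python3 dump.py
```

```text
t 23.38 p [0.55 0.21 0.31] q [-0.51  0.58 -0.45  1.54  0.79  1.8  -1.56]
[[ 0.49  0.87  0.1 ]
 [ 0.6  -0.25 -0.76]
 [-0.63  0.43 -0.64]] lean 50.1 az -82.4 ; ty az -16.1 el 25.7
[ 1.03 -0.74 -5.42] 0.008371951183266179
0 [ 0.36 -0.17  0.24] shift cm [-27.95  -9.92  32.51] el 26 az -16 roll -0 [ 0.93  0.25 -1.4   2.43  1.07  1.37 -1.61] 0.0047
-25 [ 0.37 -0.21  0.24] shift cm [-29.56  -7.84  35.22] el 7 az 2 roll -5 [ 1.04  0.26 -1.4   2.43  1.15  1.33 -1.12] 0.0002
-50 [ 0.4  -0.24  0.2 ] shift cm [-27.44  -5.93  39.83] el -12 az 18 roll -4 [ 0.96  0.44 -1.28  2.39  1.32  1.41 -0.75] 0.0
-65 [ 0.42 -0.25  0.19] shift cm [-26.58  -4.18  41.72] el -23 az 28 roll -1 [ 0.95  0.51 -1.23  2.35  1.38  1.43 -0.48] 0.0
-80 [ 0.45 -0.26  0.19] shift cm [-25.61  -1.35  42.64] el -33 az 41 roll 4 [ 0.92  0.55 -1.2   2.28  1.42  1.45 -0.18] 0.0
-95 [ 0.49 -0.26  0.19] shift cm [-24.2    1.67  43.26] el -42 az 56 roll 11 [ 0.89  0.6  -1.17  2.21  1.44  1.48  0.12] 0.0
-105 [ 0.51 -0.26  0.19] shift cm [-22.81   3.62  43.65] el -46 az 69 roll 16 [ 0.85  0.64 -1.14  2.16  1.46  1.5   0.31] 0.0
```

```bash
cat > tr.py <<'E'
from dump import *
def rows(p,M,X,tw,n):
    t=M.T@(np.array(X)-p)*100;out=[]
    for k in range(1,n+1):
        s=k/n;s=s*s*(3-2*s) if 1 else s
        out.append([*np.round(t*s,1),round(tw*s,1)])
    return out
if __name__=='__main__':
    for V,tw1,P2 in (([.48,-.06,.33],-20,(-35,.17,.035)),([.5,0,.3],-20,(-38,.16,.035)),([.45,-.15,.3],-30,(-40,.16,.035))):
        r1=rows(p,M,V,tw1,10);q=sim(q0,np.ravel(r1));print(r1);print(q,F(q)[0],lean(q))
        X,Mt,T=pose(*P2);xq,Tq=F(q)
        r2=rows(xq,Tq.as_matrix(),X,P2[0]-tw1,8);q2=sim(q,np.ravel(r2));print(X,q2,F(q2)[0],lean(q2))
        for P3 in ((-50,.11,.035),(-80,.085,.04),(-105,.085,.04)):
            X,Mt3,T=pose(*P3);xq,Tq=F(q2);r3=rows(xq,Tq.as_matrix(),X,P3[0]-P2[0],8);P2=P3
            q2=sim(q2,np.ravel(r3));print('  ',P3,X,F(q2)[0],q2,lean(q2))
E
python3 tr.py | grep -v '^t '
```

```text
[[ 0.49  0.87  0.1 ]
 [ 0.6  -0.25 -0.76]
 [-0.63  0.43 -0.64]] lean 50.1 az -82.4 ; ty az -16.1 el 25.7
[ 1.03 -0.74 -5.42] 0.008371951183266179
[[np.float64(-0.6), np.float64(0.0), np.float64(0.5), -0.6], [np.float64(-2.2), np.float64(0.2), np.float64(2.0), -2.1], [np.float64(-4.6), np.float64(0.4), np.float64(4.1), -4.3], [np.float64(-7.4), np.float64(0.6), np.float64(6.7), -7.0], [np.float64(-10.5), np.float64(0.9), np.float64(9.5), -10.0], [np.float64(-13.7), np.float64(1.1), np.float64(12.3), -13.0], [np.float64(-16.5), np.float64(1.4), np.float64(14.9), -15.7], [np.float64(-18.9), np.float64(1.6), np.float64(17.0), -17.9], [np.float64(-20.5), np.float64(1.7), np.float64(18.4), -19.4], [np.float64(-21.1), np.float64(1.8), np.float64(19.0), -20.0]]
[-0.17  0.2  -0.38  2.05  0.86  1.45 -1.03] [ 0.48 -0.06  0.32] [ 50.1 -83.1]
[ 0.38 -0.22  0.25] [ 0.03  0.09 -0.24  2.4   1.07  1.09 -0.81] [ 0.38 -0.22  0.25] [ 50.1 -83.1]
   (-50, 0.11, 0.035) [ 0.4  -0.24  0.2 ] [ 0.4  -0.24  0.2 ] [ 0.06  0.23 -0.22  2.39  1.19  1.04 -0.68] [ 50.1 -83.1]
   (-80, 0.085, 0.04) [ 0.45 -0.26  0.19
[... 1807 characters left out ...]
oat64(0.1), np.float64(24.6), -26.9], [np.float64(-25.3), np.float64(0.1), np.float64(26.7), -29.2], [np.float64(-26.1), np.float64(0.1), np.float64(27.4), -30.0]]
[-0.05  0.14 -0.32  2.2   0.94  1.27 -0.84] [ 0.45 -0.15  0.29] [ 50.1 -83.1]
[ 0.39 -0.23  0.24] [ 0.05  0.12 -0.24  2.39  1.09  1.08 -0.74] [ 0.39 -0.23  0.24] [ 50.1 -83.1]
   (-50, 0.11, 0.035) [ 0.4  -0.24  0.2 ] [ 0.4  -0.24  0.2 ] [ 0.07  0.23 -0.23  2.39  1.19  1.04 -0.68] [ 50.1 -83.1]
   (-80, 0.085, 0.04) [ 0.45 -0.26  0.19] [ 0.46 -0.26  0.19] [ 0.12  0.33 -0.22  2.28  1.25  1.02 -0.12] [ 50.1 -83.1]
   (-105, 0.085, 0.04) [ 0.51 -0.26  0.19] [ 0.51 -0.26  0.19] [ 0.14  0.41 -0.23  2.15  1.24  1.05  0.36] [ 50.2 -83.1]
```

move_arm(
  rows=[-0.6, 0, 0.5, -0.6, -2.2, 0.2, 2, -2, -4.6, 0.4, 4.1, -4, -7.4, 0.6, 6.7, -7, -10.5, 0.9, 9.5, -10, -13.7, 1.1, 12.3, -13, -16.5, 1.4, 14.9, -16, -18.9, 1.6, 17, -18, -20.5, 1.7, 18.4, -19.5, -21.1, 1.8, 19, -20],
)

```text
clock: 24.62
tcp_pos: [0.4789, -0.0624, 0.329]
orientation: [1.754, 1.556, -0.619]
contact_force: [-0.1, 0.1, -5.1]
grip_width: 0.0086
gripper_force: 97.7
```

```bash
cat > nx.py <<'E'
import sys
from sim import *
np.set_printoptions(precision=2,suppress=True)
REL=np.load('rel.npy');GO=np.array([.0025,.0056,-.0041]);LIP=GO+[.077,0,-.074]
def nxt(tw,lipz,d,n,off=(0,0)):
    o,M=st();p=np.array(o['tcp_pos']);q=np.array(o['joints']);print('F',o['contact_force'],o['grip_width'])
    Mt=M@R.from_euler('z',np.radians(tw)).as_matrix();T=Mt@REL
    h=T[:,0]*[1,1,0];h/=np.linalg.norm(h);X=TUB-d*h+[0,0,lipz]-T@LIP
    t=M.T@(X-p)*100
    print('el %.0f az %.0f roll %.0f'%(np.degrees(np.arcsin(T[2,0])),np.degrees(np.arctan2(T[1,0],T[0,0])),np.degrees(np.arcsin(T[2,1]))),'X',X)
    L=[]
    for k in range(1,n+1):
        s=k/n;s=s*s*(3-2*s);a=tw*s
        L+=[*np.round(t*s,1).tolist(),round(a,1)]
    print(L);q=sim(q,L);print(q,F(q)[0],lean(q))
if __name__=='__main__': a=[float(v) for v in sys.argv[1:]];nxt(a[0],a[1],a[2],int(a[3]))
E
python3 nx.py -15 .17 .035 8
```

```text
t 24.62 p [ 0.48 -0.06  0.33] q [-0.12  0.22 -0.43  2.01  0.87  1.48 -1.03]
[[ 0.16  0.98  0.1 ]
 [ 0.65 -0.03 -0.76]
 [-0.74  0.19 -0.64]] lean 50.2 az -82.7 ; ty az -1.8 el 10.8
F [-0.07  0.09 -5.1 ] 0.008640628733807948
el -1 az 8 roll -6 X [ 0.38 -0.22  0.25]
[-0.3, -0.4, 0.7, -0.6, -0.9, -1.6, 2.6, -2.3, -1.9, -3.3, 5.2, -4.7, -3.0, -5.2, 8.2, -7.5, -4.1, -7.1, 11.2, -10.3, -5.0, -8.8, 13.8, -12.7, -5.7, -10.0, 15.6, -14.4, -5.9, -10.4, 16.3, -15.0]
[ 0.07  0.13 -0.31  2.37  1.07  1.12 -0.83] [ 0.4  -0.21  0.25] [ 50.2 -83.3]
```

move_arm(
  rows=[-0.3, -0.4, 0.7, -0.5, -0.9, -1.6, 2.6, -2, -1.9, -3.3, 5.2, -4.5, -3, -5.2, 8.2, -7, -4.1, -7.1, 11.2, -10, -5, -8.8, 13.8, -12, -5.7, -10, 15.6, -14, -5.9, -10.4, 16.3, -15, -5.9, -10.4, 16.3, -15],
)

```text
clock: 25.75
tcp_pos: [0.3853, -0.2193, 0.2491]
orientation: [1.56, 1.802, -0.74]
contact_force: [0.8, -0.5, -5.3]
grip_width: 0.0083
gripper_force: 97.8
```

```bash
python3 nx.py -25 .10 .04 9; python3 - <<'E'
from h import *
a=r.grab_frame('side')[120:300,280:480];b=r.grab_frame('top')[190:310,290:450]
cv2.imwrite('pics/c3.png',np.hstack([cv2.resize(a,(400,360)),cv2.resize(b,(400,300)) if 0 else cv2.copyMakeBorder(cv2.resize(b,(400,300)),0,60,0,0,0)]))
E
```

```text
t 25.75 p [ 0.39 -0.22  0.25] q [ 0.08  0.13 -0.33  2.36  1.06  1.13 -0.83]
[[-0.1   0.99  0.1 ]
 [ 0.63  0.14 -0.76]
 [-0.77 -0.01 -0.64]] lean 50.2 az -82.4 ; ty az 8.0 el -0.5
F [ 0.77 -0.55 -5.35] 0.00828256113161375
el -19 az 25 roll -2 X [ 0.42 -0.25  0.2 ]
[0.1, 0.1, 0.2, -0.9, 0.2, 0.3, 0.7, -3.2, 0.4, 0.7, 1.4, -6.5, 0.7, 1.1, 2.3, -10.4, 1.0, 1.5, 3.3, -14.6, 1.2, 2.0, 4.1, -18.5, 1.5, 2.3, 4.9, -21.8, 1.6, 2.6, 5.4, -24.1, 1.7, 2.7, 5.6, -25.0]
[ 0.13  0.29 -0.3   2.33  1.21  1.07 -0.5 ] [ 0.43 -0.24  0.2 ] [ 50.2 -83.1]
```

View pics/c3.png

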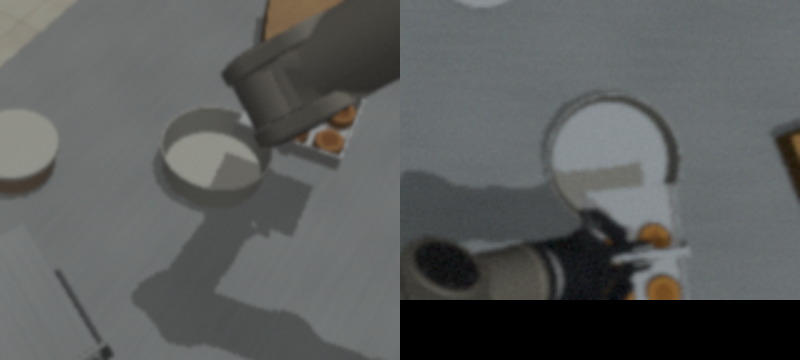

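The picture shows all the cakes still aboard, with the lip over the tub's near half: lip at crop (632,185), tub centre at (612,155). Next I'll tip gradually.

move_arm(
  rows=[0.1, 0.1, 0.2, -1, 0.2, 0.3, 0.7, -3, 0.4, 0.7, 1.4, -6.5, 0.7, 1.1, 2.3, -10.5, 1, 1.5, 3.3, -14.5, 1.2, 2, 4.1, -18.5, 1.5, 2.3, 4.9, -22, 1.6, 2.6, 5.4, -24, 1.7, 2.7, 5.6, -25],
)

```text
clock: 26.98
tcp_pos: [0.416, -0.2479, 0.1998]
orientation: [1.172, 2.171, -0.936]
contact_force: [0.1, -0.5, -5.0]
grip_width: 0.0086
gripper_force: 97.8
```

```bash
python3 nx.py -18 .075 .045 10; python3 - <<'E'
from nx import *
o,M=st();T=M@REL;p=np.array(o['tcp_pos'])
for y in(-.06,0,.06): X=p+T@(LIP+[0,y,0]);print('lip',X,proj('top',X))
b=r.grab_frame('top')[190:310,290:450];cv2.imwrite('pics/c4.png',cv2.resize(b,None,fx=3,fy=3))
E
```

```text
t 26.98 p [ 0.42 -0.25  0.2 ] q [ 0.13  0.28 -0.29  2.33  1.21  1.06 -0.5 ]
[[-0.51  0.86  0.1 ]
 [ 0.52  0.39 -0.76]
 [-0.69 -0.33 -0.64]] lean 50.2 az -82.5 ; ty az 24.7 el -19.5
F [ 0.06 -0.54 -4.95] 0.00864536217456224
el -32 az 39 roll 3 X [ 0.45 -0.26  0.18]
[-0.0, 0.1, 0.1, -0.5, -0.1, 0.3, 0.3, -1.9, -0.2, 0.6, 0.5, -3.9, -0.4, 0.9, 0.9, -6.3, -0.6, 1.3, 1.2, -9.0, -0.7, 1.7, 1.6, -11.7, -0.9, 2.1, 1.9, -14.1, -1.0, 2.4, 2.2, -16.1, -1.1, 2.6, 2.4, -17.5, -1.1, 2.7, 2.4, -18.0]
[ 0.15  0.36 -0.29  2.27  1.26  1.06 -0.2 ] [ 0.46 -0.25  0.18] [ 50.2 -83.1]
t 26.98 p [ 0.42 -0.25  0.2 ] q [ 0.13  0.28 -0.29  2.33  1.21  1.06 -0.5 ]
[[-0.51  0.86  0.1 ]
 [ 0.52  0.39 -0.76]
 [-0.69 -0.33 -0.64]] lean 50.2 az -82.5 ; ty az 24.7 el -19.5
lip [ 0.49 -0.28  0.1 ] (np.float64(398.10362386478573), np.float64(257.6373868480417))
lip [ 0.46 -0.23  0.1 ] (np.float64(381.4508480386027), np.float64(265.05268516564144))
lip [ 0.43 -0.17  0.1 ] (np.float64(364.8038622643399), np.float64(272.46540523666476))
```

View pics/c4.png

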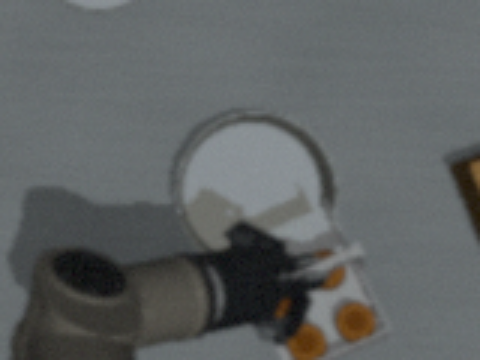

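The cakes are still aboard and the lip corner, at crop (318,205), matches the prediction, so I'll tip further.

move_arm(
  rows=[0, 0.1, 0.1, -1, -0.1, 0.3, 0.3, -3, -0.2, 0.6, 0.6, -5, -0.4, 0.9, 0.9, -7.5, -0.6, 1.4, 1.3, -10, -0.7, 1.8, 1.6, -12.5, -0.9, 2.2, 2, -15, -1.1, 2.6, 2.4, -17.5, -1.1, 2.7, 2.4, -18, -1.1, 2.7, 2.4, -18],
)

```text
clock: 28.28
tcp_pos: [0.4467, -0.2611, 0.1833]
orientation: [0.844, 2.398, -1.062]
contact_force: [0.3, 0.1, -5.8]
grip_width: 0.0082
gripper_force: 97.7
```

```bash
python3 nx.py -17 .075 .045 8; python3 - <<'E'
from h import *
b=r.grab_frame('top')[190:310,290:450];a=r.grab_frame('side')[120:300,300:480]
for n,i in(('top',b),('side',a)):
    h=cv2.cvtColor(i,cv2.COLOR_BGR2HSV);m=((h[...,1]>110)&(h[...,2]>60)).astype('uint8')
    _,l,s,c=cv2.connectedComponentsWithStats(m);k=s[1:,4]>15
    print(n,s[1:,4][k],np.round(c[1:][k]+([290,190] if n=='top' else [300,120])).tolist())
E
```

```text
t 28.27 p [ 0.45 -0.26  0.18] q [ 0.15  0.36 -0.28  2.28  1.26  1.05 -0.2 ]
[[-0.74  0.66  0.1 ]
 [ 0.37  0.53 -0.76]
 [-0.56 -0.53 -0.64]] lean 50.2 az -82.5 ; ty az 39.0 el -32.0
F [ 0.32  0.11 -5.78] 0.008227365341295038
el -42 az 56 roll 11 X [ 0.49 -0.27  0.18]
[-0.1, 0.1, 0.0, -0.7, -0.5, 0.3, 0.1, -2.7, -1.0, 0.7, 0.3, -5.4, -1.6, 1.1, 0.4, -8.5, -2.2, 1.5, 0.6, -11.6, -2.7, 1.9, 0.7, -14.3, -3.0, 2.1, 0.8, -16.3, -3.2, 2.2, 0.9, -17.0]
[ 0.17  0.41 -0.28  2.19  1.26  1.07  0.14] [ 0.5  -0.26  0.18] [ 50.2 -83.1]
top [ 30  20 123 108] [[448.0, 247.0], [397.0, 262.0], [411.0, 279.0], [398.0, 290.0]]
side [120  71] [[430.0, 175.0], [415.0, 185.0]]
```

move_arm(
  rows=[-0.1, 0.1, 0, -1, -0.5, 0.3, 0.1, -3, -1, 0.7, 0.3, -5.5, -1.5, 1, 0.4, -8, -1.9, 1.3, 0.5, -10, -2.3, 1.6, 0.6, -12, -2.7, 1.9, 0.7, -14, -3, 2.1, 0.8, -16, -3.2, 2.2, 0.9, -17, -3.2, 2.2, 0.9, -17],
)

```text
clock: 29.62
tcp_pos: [0.4861, -0.2681, 0.1838]
orientation: [0.496, 2.578, -1.167]
contact_force: [-0.1, 0.3, -3.8]
grip_width: 0.0082
gripper_force: 97.9
```

```bash
python3 nx.py -15 .075 .045 8; cat > ck.py <<'E'
from h import *
b=r.grab_frame('top')[190:310,290:440];a=r.grab_frame('side')[120:300,300:480]
for n,i in(('top',b),('side',a)):
    h=cv2.cvtColor(i,cv2.COLOR_BGR2HSV);m=((h[...,1]>110)&(h[...,2]>60)).astype('uint8')
    _,l,s,c=cv2.connectedComponentsWithStats(m);k=s[1:,4]>15
    print(n,s[1:,4][k],np.round(c[1:][k]+([290,190] if n=='top' else [300,120])).tolist())
E
python3 ck.py
```

```text
t 29.62 p [ 0.49 -0.27  0.18] q [ 0.16  0.4  -0.28  2.19  1.26  1.06  0.15]
[[-0.91  0.41  0.1 ]
 [ 0.2   0.62 -0.76]
 [-0.38 -0.67 -0.64]] lean 50.2 az -82.5 ; ty az 56.3 el -42.1
F [-0.11  0.32 -3.77] 0.008218464966618606
el -48 az 76 roll 18 X [ 0.52 -0.27  0.18]
[-0.1, 0.1, 0.0, -0.6, -0.5, 0.3, 0.1, -2.3, -1.0, 0.6, 0.2, -4.7, -1.6, 1.0, 0.3, -7.5, -2.2, 1.4, 0.4, -10.3, -2.7, 1.7, 0.5, -12.7, -3.0, 2.0, 0.5, -14.4, -3.2, 2.1, 0.6, -15.0]
[ 0.17  0.46 -0.29  2.11  1.26  1.09  0.43] [ 0.53 -0.25  0.18] [ 50.2 -83.1]
top [155  49] [[379.0, 242.0], [364.0, 247.0]]
side [ 44 151  73] [[383.0, 186.0], [377.0, 199.0], [390.0, 204.0]]
```

move_arm(
  rows=[-0.2, -0.4, -0.4, 0, -0.8, -1.4, -1.3, 0, -1.6, -2.8, -2.7, 0, -2.5, -4.4, -4.2, 0, -3.5, -6.2, -5.9, 0, -4.2, -7.5, -7.1, 0, -4.6, -8, -7.7, 0, -4.6, -8, -7.7, 0],
)

```text
clock: 30.72
tcp_pos: [0.487, -0.2678, 0.3042]
orientation: [0.497, 2.577, -1.166]
contact_force: [-0.4, -0.2, -3.4]
grip_width: 0.0086
gripper_force: 97.9
```

```bash
python3 ck.py; python3 - <<'E'
from h import *
st()
a=r.grab_frame('side')[120:270,300:480];b=r.grab_frame('top')[190:310,290:450]
cv2.imwrite('pics/c5.png',np.hstack([cv2.resize(a,(400,333)),cv2.copyMakeBorder(cv2.resize(b,(400,300)),0,33,0,0,0)]))
E
```

```text
top [148  51] [[379.0, 242.0], [364.0, 247.0]]
side [ 35 208] [[383.0, 186.0], [381.0, 201.0]]
t 30.82 p [ 0.4865 -0.2678  0.3031] q [ 0.195  0.203 -0.298  2.1    1.082  1.146  0.457]
[[-0.906  0.411  0.1  ]
 [ 0.197  0.618 -0.761]
 [-0.375 -0.67  -0.641]] lean 50.2 az -82.5 ; ty az 56.3 el -42.1
```

View pics/c5.png

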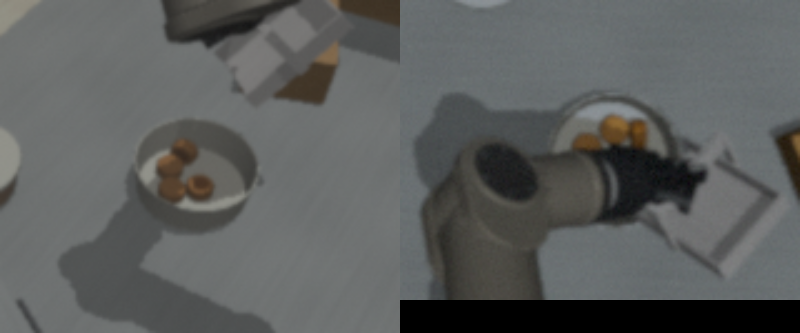

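All four cakes are in the tub (side crop (170–200,150–190)) and the tray is empty. The stand is now in clear view, so I'll look for the ledge.

```bash
python3 - <<'E'
from plan import *
a=r.grab_frame('side');b=r.grab_frame('top');cv2.imwrite('pics/sideE.png',a);cv2.imwrite('pics/topE.png',b)
f=5
A=cv2.resize(a[225:335,240:350],None,fx=f*.72,fy=f*.72,interpolation=cv2.INTER_CUBIC);B=cv2.resize(b[190:275,212:287],None,fx=5.2,fy=5.2,interpolation=cv2.INTER_CUBIC)
h=max(A.shape[0],B.shape[0]);pad=lambda i:cv2.copyMakeBorder(i,0,h-i.shape[0],0,0,0)
c=cv2.convertScaleAbs(np.hstack([pad(A),pad(B)]),alpha=1.6);print(c.shape);cv2.imwrite('pics/e.png',c)
# predicted slope profile: brightness along centre line in top view
O=GRIP-.077*TR[:,2]
for s in (-.13,-.12,-.087,-.077,0,.08):
    print(s,np.round(proj('top',O+s*TR[:,0]),1),np.round(proj('side',O+s*TR[:,0]),1))
E
```

```text
(442, 786, 3)
-0.13 [242.  257.3] [310.4 305.9]
-0.12 [242.7 254.8] [308.4 302.7]
-0.087 [245.2 246.5] [301.9 292.1]
-0.077 [245.9 243.9] [299.9 288.9]
0 [251.7 224. ] [285.  264.8]
0.08 [258.  202.6] [269.9 240.3]
```

View pics/e.png

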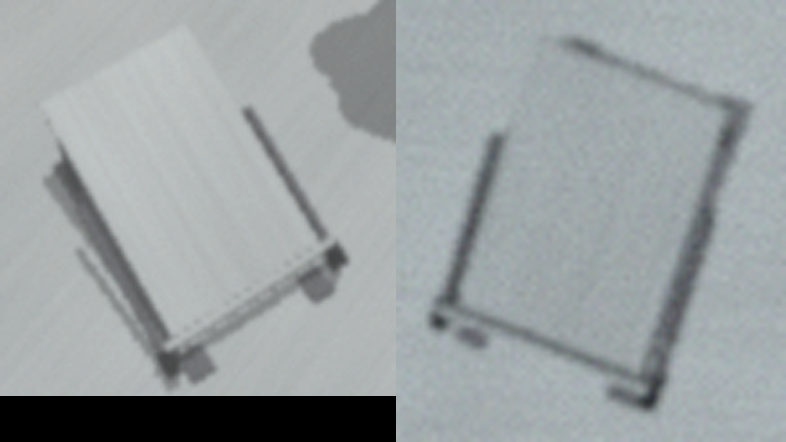

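The ledge shows in both views as a line near the plate's low end: side crop (170,342)–(325,240), top crop (440,303)–(650,380). That puts its face about 112–121 mm below the seat. Now I'll return to the stand.

```bash
cat > to.py <<'E'
import sys
from sim import *
np.set_printoptions(precision=2,suppress=True)
def to(X,tw,n):
    o,M=st();p=np.array(o['tcp_pos']);q=np.array(o['joints']);t=M.T@(np.array(X)-p)*100;L=[]
    for k in range(1,n+1):
        s=k/n;s=s*s*(3-2*s);L+=[*np.round(t*s,1).tolist(),round(tw*s,1)]
    print(L);q=sim(q,L);print(q,F(q)[0],lean(q),'F',np.array(o['contact_force']))
    return q
if __name__=='__main__': a=[float(v) for v in sys.argv[1:]];to(a[:3],a[3],int(a[4]))
E
python3 to.py .47 -.05 .36 65 10
```

```text
t 31.02 p [ 0.49 -0.27  0.3 ] q [ 0.2   0.2  -0.3   2.1   1.08  1.15  0.46]
[[-0.91  0.41  0.1 ]
 [ 0.2   0.62 -0.76]
 [-0.38 -0.67 -0.64]] lean 50.2 az -82.5 ; ty az 56.4 el -42.1
[0.1, 0.3, -0.6, 1.8, 0.4, 0.9, -2.1, 6.8, 0.8, 1.9, -4.4, 14.0, 1.3, 3.2, -7.2, 22.9, 1.8, 4.5, -10.2, 32.5, 2.4, 5.8, -13.2, 42.1, 2.9, 7.0, -16.0, 51.0, 3.3, 8.0, -18.3, 58.2, 3.6, 8.7, -19.8, 63.2, 3.7, 9.0, -20.4, 65.0]
[-0.13  0.18 -0.45  1.97  0.83  1.54 -0.8 ] [ 0.49 -0.04  0.36] [ 50.2 -83.2] F [ 0.66 -0.05 -4.19]
```

move_arm(
  rows=[0.1, 0.3, -0.6, 2, 0.4, 0.9, -2.1, 7, 0.8, 1.9, -4.4, 14, 1.3, 3.2, -7.2, 23, 1.8, 4.5, -10.2, 32.5, 2.4, 5.8, -13.2, 42, 2.9, 7, -16, 51, 3.3, 8, -18.3, 58, 3.6, 8.7, -19.8, 63, 3.7, 9, -20.4, 65],
)

```text
clock: 32.28
tcp_pos: [0.4702, -0.0484, 0.3601]
orientation: [1.627, 1.722, -0.698]
contact_force: [0.0, -0.6, -3.9]
grip_width: 0.0081
gripper_force: 98.0
```

```bash
python3 to.py .548 .215 .22 30 9
```

```text
t 32.27 p [ 0.47 -0.05  0.36] q [-0.14  0.18 -0.45  1.99  0.83  1.53 -0.82]
[[-0.01  0.99  0.1 ]
 [ 0.64  0.08 -0.76]
 [-0.77  0.06 -0.64]] lean 50.2 az -82.4 ; ty az 4.8 el 3.4
[0.9, 0.3, -0.4, 1.0, 3.5, 1.2, -1.3, 3.8, 7.2, 2.4, -2.7, 7.8, 11.5, 3.8, -4.3, 12.5, 16.1, 5.3, -6.0, 17.5, 20.4, 6.8, -7.6, 22.2, 24.1, 8.0, -9.0, 26.2, 26.7, 8.8, -9.9, 29.0, 27.6, 9.1, -10.3, 30.0]
[-0.51  0.7  -0.44  1.56  0.83  1.71 -1.64] [0.56 0.22 0.21] [ 50.2 -83. ] F [ 0.03 -0.6  -3.92]
```

move_arm(
  rows=[0.9, 0.3, -0.4, 1, 3.5, 1.2, -1.3, 4, 7.2, 2.4, -2.7, 8, 11.5, 3.8, -4.3, 12.5, 16.1, 5.3, -6, 17.5, 20.4, 6.8, -7.6, 22, 24.1, 8, -9, 26, 26.7, 8.8, -9.9, 29, 27.6, 9.1, -10.3, 30, 27.6, 9.1, -10.3, 30],
)

```text
clock: 33.52
tcp_pos: [0.5476, 0.2137, 0.2195]
orientation: [1.962, 1.209, -0.442]
contact_force: [-0.3, -0.2, -4.6]
grip_width: 0.0083
gripper_force: 98.0
```

```bash
python3 to.py .5478 .2153 .1655 0 6; python3 - <<'E'
from h import *
print([np.round(x,2) for x in ( [r.grab_frame('top') is None, *r.get_obs()['contact_force']] for _ in range(6))])
E
```

```text
t 33.52 p [0.55 0.21 0.22] q [-0.51  0.68 -0.43  1.61  0.81  1.69 -1.67]
[[ 0.49  0.87  0.1 ]
 [ 0.6  -0.25 -0.76]
 [-0.64  0.43 -0.64]] lean 50.2 az -82.5 ; ty az -16.0 el 25.6
[0.3, -0.2, 0.2, 0.0, 0.9, -0.6, 0.9, 0.0, 1.8, -1.2, 1.7, 0.0, 2.6, -1.7, 2.5, 0.0, 3.3, -2.2, 3.1, 0.0, 3.5, -2.4, 3.3, 0.0]
[-0.52  0.75 -0.43  1.63  0.83  1.63 -1.73] [0.54 0.21 0.16] [ 50.2 -83.1] F [-0.27 -0.22 -4.63]
[array([ 0.  ,  0.62, -0.53, -3.6 ]), array([ 0.  ,  0.17, -0.  , -3.04]), array([ 0.  ,  0.83,  0.72, -3.54]), array([ 0.  ,  0.27,  0.05, -3.37]), array([ 0.  ,  0.16, -0.35, -4.04]), array([ 0.  ,  0.54, -0.11, -4.07])]
```

move_arm(
  rows=[0.5, -0.3, 0.5, 0, 1.4, -0.9, 1.4, 0, 2.3, -1.6, 2.3, 0, 3, -2, 3, 0, 3.4, -2.3, 3.4, 0, 3.6, -2.4, 3.5, 0, 3.7, -2.5, 3.6, 0, 3.8, -2.5, 3.7, 0, 3.8, -2.5, 3.7, 0],
)

```text
clock: 34.95
tcp_pos: [0.5484, 0.2145, 0.1616]
orientation: [1.963, 1.208, -0.44]
contact_force: [-0.1, 0.0, -3.4]
grip_width: 0.0086
gripper_force: 98.0
```

```bash
cat > f.py <<'E'
from plan import *
np.set_printoptions(precision=2,suppress=True)
fs=[]
for _ in range(5): r.grab_frame('top');o=r.get_obs();fs.append(np.r_[o['contact_force'],o['moment']])
p=np.array(o['tcp_pos']);m=np.mean(fs,0);print('t',o['clock'],'p',p.round(4),'F',m[:3],'Mo',m[3:],'F tray',TR.T@m[:3],'rel start mm',TR.T@(p-[.5478,.2153,.1593])*1000,'w',o['grip_width'])
E
python3 f.py
```

```text
t 35.2 p [0.55 0.21 0.16] F [ 0.15 -0.16 -3.6 ] Mo [ 1.42  0.26 -0.01] F tray [-1.28 -0.11 -3.37] rel start mm [ 1.59 -0.55  1.77] w 0.008113818653840537
```

move_arm(
  rows=[0.06, -0.04, 0.06, 0, 0.12, -0.08, 0.12, 0, 0.18, -0.12, 0.18, 0, 0.18, -0.12, 0.18, 0],
)

```text
clock: 35.7
tcp_pos: [0.5491, 0.2143, 0.1609]
orientation: [1.962, 1.205, -0.439]
contact_force: [-1.0, -0.3, 8.4]
grip_width: 0.0083
gripper_force: 99.7
```

```bash
python3 f.py
```

```text
t 35.95 p [0.55 0.21 0.16] F [ 0.35 -0.07  8.91] Mo [-0.31  0.34 -0.05] F tray [3.95 0.04 8.  ] rel start mm [ 2.06 -0.54  0.8 ] w 0.008542625277523181
```

move_arm(
  rows=[-0.04, 0.03, -0.04, 0, -0.04, -0.1, -0.05, 0, -0.04, -0.3, -0.05, 0, -0.04, -0.6, -0.06, 0, -0.04, -0.9, -0.08, 0, -0.04, -1.2, -0.09, 0, -0.04, -1.5, -0.1, 0, -0.04, -1.8, -0.11, 0, -0.04, -2, -0.12, 0, -0.04, -2, -0.12, 0],
)

```text
clock: 37.2
tcp_pos: [0.5314, 0.22, 0.1529]
orientation: [1.961, 1.205, -0.439]
contact_force: [0.2, -0.1, 7.7]
grip_width: 0.0081
gripper_force: 99.3
```

```bash
python3 f.py
```

```text
t 37.45 p [0.53 0.22 0.15] F [0.69 0.01 7.15] Mo [-0.16  0.23  0.09] F tray [3.51 0.22 6.27] rel start mm [-18.08  -0.62   1.06] w 0.0083885965327111
```

move_arm(
  rows=[-0.04, 0.02, -0.04, 0, -0.04, -0.1, -0.05, 0, -0.04, -0.3, -0.05, 0, -0.04, -0.5, -0.06, 0, -0.04, -0.7, -0.07, 0, -0.04, -0.85, -0.08, 0, -0.04, -1, -0.08, 0, -0.04, -1, -0.08, 0],
)

```text
clock: 38.45
tcp_pos: [0.5223, 0.2229, 0.1487]
orientation: [1.962, 1.206, -0.439]
contact_force: [0.4, -0.1, 5.9]
grip_width: 0.0084
gripper_force: 99.1
```

```bash
python3 f.py
```

```text
t 38.7 p [0.52 0.22 0.15] F [ 0.51 -0.15  5.9 ] Mo [-0.01  0.19  0.13] F tray [2.88 0.01 5.18] rel start mm [-28.65  -0.65   1.09] w 0.00840154265478523
```

move_arm(
  rows=[-0.04, 0, -0.04, 0, -0.04, -0.1, -0.04, 0, -0.04, -0.2, -0.05, 0, -0.04, -0.3, -0.05, 0, -0.04, -0.4, -0.06, 0, -0.04, -0.5, -0.06, 0, -0.04, -0.6, -0.06, 0],
)

```text
clock: 39.58
tcp_pos: [0.5165, 0.2247, 0.146]
orientation: [1.962, 1.207, -0.44]
contact_force: [0.8, 0.4, 5.7]
grip_width: 0.0083
gripper_force: 99.0
```

```bash
python3 f.py
```

```text
t 39.825 p [0.52 0.22 0.15] F [0.99 0.15 5.36] Mo [0.07 0.18 0.12] F tray [3.   0.45 4.53] rel start mm [-35.37  -0.75   1.06] w 0.00860790132350034
```

move_arm(
  rows=[0, -0.1, 0, 0, 0, -0.2, -0.01, 0, 0, -0.3, -0.01, 0, 0, -0.4, -0.02, 0],
)

```text
clock: 40.33
tcp_pos: [0.513, 0.2258, 0.1443]
orientation: [1.962, 1.207, -0.44]
contact_force: [1.7, -0.6, 4.9]
grip_width: 0.0086
gripper_force: 99.1
```

```bash
python3 f.py
```

```text
t 40.575 p [0.51 0.23 0.14] F [0.7  0.13 4.83] Mo [0.1  0.19 0.11] F tray [2.54 0.35 4.16] rel start mm [-39.5   -0.76   1.04] w 0.008322559065714184
```

move_arm(
  rows=[0, -0.1, 0, 0, 0, -0.2, -0.01, 0, 0, -0.3, -0.01, 0, 0, -0.4, -0.02, 0],
)

```text
clock: 41.08
tcp_pos: [0.5096, 0.2269, 0.1427]
orientation: [1.962, 1.207, -0.44]
contact_force: [1.8, 0.5, 5.4]
grip_width: 0.0083
gripper_force: 99.1
```

```bash
python3 f.py
```

```text
t 41.325 p [0.51 0.23 0.14] F [ 1.04 -0.34  5.3 ] Mo [0.06 0.13 0.12] F tray [ 3.15 -0.01  4.4 ] rel start mm [-43.36  -0.73   1.07] w 0.007909505441789616
```

move_arm(
  rows=[0, -0.1, 0, 0, 0, -0.2, -0.01, 0, 0, -0.3, -0.01, 0, 0, -0.4, -0.02, 0],
)

```text
clock: 41.82
tcp_pos: [0.5063, 0.2281, 0.1412]
orientation: [1.962, 1.207, -0.439]
contact_force: [1.4, -0.7, 5.4]
grip_width: 0.0088
gripper_force: 99.0
```

```bash
python3 f.py
```

```text
t 42.075 p [0.51 0.23 0.14] F [ 1.34 -0.42  5.79] Mo [-0.03  0.03  0.16] F tray [3.63 0.01 4.72] rel start mm [-47.17  -0.68   1.12] w 0.008518117766140738
```

The force is rising gently (tangential/normal ratio .50 → .61) at about 47 mm of travel, so the tray is into the spring and not against the hard stop. Releasing.

move_arm(
  rows=[0, 0, 0, 0, 0, 0, 0, 0, 0, 0, 0, 0, 0, 0, 0, 0, 0, 0, 0, 0, 0, 0, 0, 0],
  fingers=1,
)

```text
clock: 42.82
tcp_pos: [0.5058, 0.2282, 0.1406]
orientation: [1.963, 1.208, -0.44]
contact_force: [-0.0, -0.3, 0.9]
grip_width: 0.0854
gripper_force: 0.0
```

```bash
python3 f.py
```

```text
t 43.075 p [0.51 0.23 0.14] F [-0.03 -0.22 -0.36] Mo [0.79 0.08 0.01] F tray [-0.11 -0.22 -0.35] rel start mm [-47.69  -0.7    0.83] w 0.08500437742920842
```

Force-free. I'll back straight out along the tool axis, then move up and away.

move_arm(
  rows=[0, 0, -1, 0, 0, 0, -3, 0, 0, 0, -5.5, 0, 0, 0, -8.5, 0, 0, 0, -11, 0, -4, 3, -15, 0, -8, 6, -19, 0, -12, 9, -23, 0, -12, 9, -23, 0],
)

```text
clock: 44.2
tcp_pos: [0.5018, 0.3107, 0.4086]
orientation: [1.968, 1.207, -0.43]
contact_force: [-0.1, -0.3, -0.5]
grip_width: 0.0857
gripper_force: 0.0
```

```bash
python3 - <<'E'
from h import *
st()
a=r.grab_frame('side');b=r.grab_frame('top');cv2.imwrite('pics/sF.png',a);cv2.imwrite('pics/tF.png',b)
K0=cv2.imread('pics/top0.png')
for nm,y0,y1,x0,x1 in(('tub',215,295,335,415),('full',140,205,290,355),('carton',215,290,435,520),('tape',220,280,130,190)):
    d=cv2.absdiff(b[y0:y1,x0:x1],K0[y0:y1,x0:x1]).max(2);print(nm,(d>40).sum(),d.mean())
# tray silhouettes: bright floor
E
```

```text
t 44.2 p [0.5018 0.3107 0.4086] q [-0.917  0.521 -0.05   1.364  0.606  1.915 -1.429]
[[ 0.493  0.864  0.105]
 [ 0.602 -0.252 -0.757]
 [-0.628  0.437 -0.645]] lean 49.9 az -82.1 ; ty az -16.3 el 25.9
tub 446 10.7165625
full 0 5.110532544378699
carton 0 4.7855686274509806
tape 1505 41.719722222222224
```

```bash
python3 - <<'E'
from plan import *
from scipy.ndimage import map_coordinates
O=GRIP-.077*TR[:,2]
s=np.arange(-.14,.1,.005)
for nm in('top0','topE','tF'):
    g=cv2.imread(f'pics/{nm}.png').mean(2)
    for y in(-.03,-.045):
        P=np.array([proj('top',O+a*TR[:,0]+y*TR[:,1]+.003*TR[:,2]) for a in s]);print(nm,y,map_coordinates(g,[P[:,1],P[:,0]],order=1).astype(int))
b=cv2.imread('pics/tF.png');b0=cv2.imread('pics/top0.png')
for nm,i in(('0',b0),('F',b)):
    g=cv2.GaussianBlur(i[200:310,320:430].mean(2).astype('uint8'),(3,3),0);c=cv2.HoughCircles(g,cv2.HOUGH_GRADIENT,1.2,100,param1=60,param2=12,minRadius=20,maxRadius=32);print(nm,c)
h=cv2.cvtColor(b,cv2.COLOR_BGR2HSV);m=((h[...,1]>110)&(h[...,2]>60))[190:310,200:420].astype('uint8');_,l,t,c=cv2.connectedComponentsWithStats(m);print(t[1:,4],np.round(c[1:]+[200,190]))
E
```

```text
top0 -0.03 [106 103  87  72  89  97  97  99 102 105  87  77  72  64  56  54  58  78
 116 129 104  85  88 100 102  82  70  60  60  65  72  72  64  82 123 136
 136 135 135 135 134 135 122  96  89 103 105 109]
top0 -0.045 [ 72  86  86  74  86  97  98  99 105 107  92  92 104 108  98  85  80  93
 117 120 101  86  88  98 119 133 128 118 107  98 100 107 123 133 136 135
 134 136 133 134 135 133 122  94  89 102 107 108]
topE -0.03 [111 105  89  76  90 102 101 101 101 101 103 102 104 102 102 105 101 103
 102 104 101 101 103 101 103 101 103 103 104 103 104 102 105 104 105 104
 106 105 105 105 105 103 103  95  90 106 109 111]
topE -0.045 [ 75  88  89  75  90 100 100 101 102 102  99 101 102 102 101 102 103 102
 100 102 101 101 102 102 102 101 101 102 102 103 101 103 103 106 103 104
 105 105 105 105 103 105 103  92  93 107 112 112]
tF -0.03 [112  97  86  98 126 139 140 140 137 138 132 107  84  88  98 113 136 139
 142 140 140 140 141 142 141 141 142 142 143 142 143 141 141 137 118 106
 106 105 106 105 107 106 105  95  92 107 112 110]
tF -0.045 [ 99  98  86  96 125 140 141 140 138 138 134 115  90  85  95 111 131 140
 138 141 141 141 140 141 143 141 140 140 141 139 140 139 136 133 120 104
 105 104 105 105 106 106 104  93  92 108 111 109]
0 [[[53.4  53.4  22.28]]]
F [[[54.600002 53.4      23.24    ]]]
[146 177] [[379. 242.]
 [368. 253.]]
```

```bash
python3 - <<'E'
from plan import *
from scipy.ndimage import map_coordinates
O=GRIP-.077*TR[:,2]
s=np.arange(-.15,-.05,.003);print((s*1000).astype(int))
for y in(.03,0,-.03):
  for nm,cam in(('side0','side'),('sideE','side'),('sF','side'),('topE','top'),('tF','top')):
    g=cv2.imread(f'pics/{nm}.png').mean(2)
    P=np.array([proj(cam,O+a*TR[:,0]+y*TR[:,1]) for a in s]);print(nm,y,map_coordinates(g,[P[:,1],P[:,0]],order=1).astype(int))
E
```

```text
[-150 -147 -144 -141 -137 -134 -131 -128 -125 -122 -119 -116 -113 -110
 -107 -104 -101  -98  -95  -92  -89  -86  -83  -80  -77  -74  -71  -68
  -65  -62  -59  -56  -53  -50]
side0 0.03 [107 103  90  82  85  93  94 104 108 109 109 109 109 110 109 110 109 110
 108  95  83  84 102 114 102  83  83  89  87  82  78  76  77  79]
sideE 0.03 [111 107  93  85  88  96  97 107 112 113 114 113 114 113 114 114 114 114
 114 114 113 114 114 114 114 114 114 114 114 115 114 115 115 115]
sF 0.03 [113  98  88  89  93  96 109 131 137 149 156 156 156 156 156 155 156 156
 156 155 156 150 131 116 113 113 113 121 142 154 154 147 149 154]
topE 0.03 [107 106 106 108 106 103  97  85  78  81  92 100 102 102 102 101 101 101
 100 102 102 100  99 101 102 102 102 102 101 102 102 102 102 102]
tF 0.03 [109 112 115 115 102  92  88  92 105 123 137 140 141 141 140 139 140 140
 139 137 125 109  92  85  88  94 101 110 124 135 139 139 141 140]
side0 0 [109 102  88  82  86  90  95 104 105 105 106 107 107 107 107 107 107 108
 105  94  82  87 115 135 140 140 140 139 135 132 124 118 122 129]
sideE 0 [112 106  92  85  89  93  98
[... 592 characters left out ...]
5 107 108 109 108 109 109 108 109 107
  99  84  81  90 112 111  90  83  88  87  81  77  75  75  75  76]
sideE -0.03 [102  98  86  81  88  91 100 108 108 111 112 112 112 112 112 112 112 112
 112 113 113 112 113 113 113 113 114 114 114 113 114 114 114 115]
sF -0.03 [104  94  86  87 101 107 104 121 134 142 153 156 156 156 157 157 156 156
 156 157 156 156 149 129 115 113 113 116 130 148 155 152 145 150]
topE -0.03 [108 109 110 111 107 101  91  79  76  85  95 102 101 100 100 101 101 101
 101 102 103 103 102 104 103 102 102 103 106 102 101 103 103 102]
tF -0.03 [109 112 112 111 101  92  86  87 100 117 131 140 140 140 140 140 137 138
 139 135 129 110  92  85  86  91  97 103 115 130 138 139 140 142]
```

```bash
python3 -c "
from bench import r
print(r.hand_in())"
```

```text
the job is handed in; nothing more can be done
None
```

I handed the job in at about 44 s of the 72 s allowed: all four cakes are in the tub and the empty tray is flat on the stand, lip up. Wrist force and camera comparison indicate it rests lightly against the sprung ledge, though I couldn't see the contact directly.

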